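# Rotate the stock in two deli display trays

### The arm

A 6-joint arm with a two-finger parallel gripper is mounted at the origin on the work surface. World frame = base frame: x ahead of the robot, y to its left, z up, the work surface at z = 0. Lengths are in m, angles in degrees, forces in N, time in s.
With the tool pointing down it reaches from about 0.35 to 0.875 m from the base axis. Payload 4.2 kg.
Tool frame: the origin (TCP) lies midway between the tips of the shut fingers; the grasp point (between the pads) lies 19 mm behind it (r.pinch_z is the distance from the TCP to the grasp point, in m); z points along the fingers, y is the line along which they close (so a half turn about z gives the same grasp; the last joint's range is limited). The gripper opens to 87 mm and grips with 3 to 60 N. Pads are 19 mm wide; open, the fingers measure 117 mm over their backs; the gripper's body (75 mm by 190 mm) begins 51 mm behind the grasp point.
Start: joints at [-55.141, 22.042, 0.453, 0, -68.411, -14.817], TCP at [0.214, -0.587, 0.223] pointing down, gripper open.
Joint ranges: [-179.83, 179.83], [-69.29, 118.12], [-61.27, 80.66], [-181.25, 117.63], [-171.15, -9.14], [-177.46, 177.46]. Speed limits (degrees/s): [159.86, 159.86, 180, 180, 180, 180].

### API

Orientations are given as a 3x3 rotation matrix whose columns are the frame's x, y, z axes.
In Python, from station import r, imaging, models gives the robot as it stands. The module is installed in compiled form; this text tells all that it offers.
- The arm moves only by the tool apply_moves, never from a script. Its argument "moves" is a list of rows, each a list of 2 entries, a list of its own where there are three numbers: the shift along the tool's x, y, z in m, then the turn about the tool's z in degrees. A call has 1 to 5 rows; each row shifts and turns the commanded pose from where the row before left it, along the tool's axes as they then stand; what a row does not reach is not made up. A row lasts 1/12 s, in which the tool goes at most 41.7 mm and 7.16 degrees, less where a joint would pass 70% of its speed; a pose out of reach is approached as far as the arm can. A call is refused whole if a number of a shift passes 0.0417 or a number of a turn 7.16, either way. A call with a gripper value outside its range is refused whole. "hand" is the finger opening in m, from 0 to 0.087, set as the call begins (left out, the last holds). The fingers move at their own pace and stop on an object; the grip force is fixed at half the most. Time passes only in rows, so rows that do not move let the fingers close. It gives the time, the measured TCP pose, the force, the opening and the grip force at its end, in the units of the state.
- r.sense(): the state, without advancing time (a new reading comes with each control period).
- imaging.capture(name): name is "scene" or "top" or "wrist"; returns a dict with "frame" (400x640x3 uint8, blue, green, red), "intrinsics" (3x3 intrinsics, pixels), "eye" and "orientation" of the camera in the world. Camera axes: x right, y down, z forward; pixel columns grow to the right and rows downward; lengths in m; the calibration is good to about 2 mm. A picture is of the moment at which its call begins. There is no depth.
- r.finish_job(): hands the job in; it is judged then, once.
Trained networks look in a picture, given as the dict that the camera call returned (one of the last four; its "shot" number tells which), for a name from the list of things; names that differ only in an ending like _2 or _b are one class to them, and where a whole thing is asked for, a point or a joint stands for the part that bears it (a point fixed in the world has none). Each returns a list of dicts, best first, with "confidence" (0 to 1); they miss things now and then, are a little off and sometimes report something else, mostly with a low value. They report only what shows in the picture. A call takes as long as a camera call. They do not tell look-alikes from the thing itself.
- models.cut_out(picture, target): "region" (400x640 bool, what is visible of it) and "extent" ([left, top, width, height] as shares, 0 to 1, of the picture: columns of its width, rows of its height, round what is visible of it).
- models.place_of(picture, target): "at" ([column, row] as shares, 0 to 1, of the picture: columns of its width, rows of its height: a listed point, or the origin of a listed thing).
The state is a dict: "time_s": time; "joints": joint angles; "joint_velocities": joint speeds; "effort": joint torques, N m; "tcp_pos": TCP position; "ee_rot": TCP orientation; "wrist_force": force on the tool from outside, world axes, zero at the start; "moment": the same for the moment, N m; "gripper_width": opening from 0.0 (shut) to 1.0 (fully open); "gripper_force": force on a finger pad.
Only numpy, scipy, OpenCV 4.12 (cv2) and the standard library are available. Lean on these libraries where they do the work, as an engineer would, in place of code of your own. Each camera call takes 0.05 s, during which the arm holds its last target. There are 200 camera calls.

### The job

Rotate the stock on the deli counter: in each of the two display trays swap the two pieces, so that the one already cut (the cut salami, the half cheese) lies in the front compartment by the ticket rail and the whole one in the back compartment of the same tray, each flat and near the middle of its compartment, the salamis lying along the rail. The empty chopping board is free for parking a piece on the way. Set the food down without dropping it, never lay it on the bare counter, and leave the jar, the pepper mill and the oil bottle alone.

Things in the scene. Friction and masses are not known exactly. Their poses are not given: they have to be found in the camera images.
- salami_tray: Fixed steel tray, bare floor, 210 mm (x, depth) by 216 mm (y). Origin: centre of its underside. Own +x: front, away from the robot. Floor top at z 6 mm, rim top 16 mm; a cross bar (6 mm thick, top 14 mm) makes two compartments 98 by 208 mm, centres at own x +52 (front) and -52 mm (back), y 0. Ticket rail with white cards, 20 mm high, along the front. Starts with the salamis.
- cheese_tray: Fixed steel tray, brown wood slats in its floor, 210 mm (x, depth) by 216 mm (y). Origin: centre of its underside. Own +x: front, away from the robot. Floor top at z 6 mm, rim top 16 mm; a cross bar (6 mm thick, top 14 mm) makes two compartments 98 by 208 mm, centres at own x +52 (front) and -52 mm (back), y 0. Ticket rail with white cards, 20 mm high, along the front. Starts with the cheeses.
- board: Fixed, empty wooden chopping board, 170 mm (own x) by 220 mm (own y), 18 mm thick, with a 36 mm wide paddle handle reaching 68 mm further to own -x (towards the robot). Origin: centre of the underside of the 170 by 220 mm part, on the counter; own z up.
- whole_salami: Loose whole dry salami, firm pressed oval with string turns, both ends rounded and tied: 140 mm long (own y), 48 mm wide (own x), 40 mm high, 240 g. Origin: centre of its underside; own z up. Lies flat, does not roll. Starts in the front compartment.
- cut_salami: Loose shorter piece of such a salami: 80 mm long (own y), 48 mm wide (own x), 40 mm high, 140 g; rounded tied end at own -y, flat dark red cut face at own +y. Origin: centre of its underside; own z up. Lies flat, does not roll. Starts in the back compartment.
- whole_cheese: Loose whole small round cheese with a cream rind, an upright drum 64 mm in diameter, 42 mm high, 150 g, firm. Origin: centre of its underside; own z up. Starts in the front compartment.
- half_cheese: Loose half of such a cheese, cut straight down: half-disc 64 mm long (own y) by 32 mm (own x), 42 mm high, 80 g; flat yellow cut face at own x = +16 mm, round rind side to own -x. Origin: underside, middle of the 64 by 32 mm outline; own z up. Grip it across the 32 mm. Starts in the back compartment.
- jar: Bystander, loose: closed green glass jar with brass lid, 68 mm in diameter, 110 mm high, beyond the trays. Origin: centre of its underside.
- pepper_mill: Bystander, loose: turned dark wooden pepper mill, 54 mm across the foot, 152 mm high, beyond the trays. Origin: centre of its underside.
- oil_bottle: Bystander, loose: green glass oil bottle, 56 mm in diameter, 190 mm high, beyond the trays. Origin: centre of its underside.
There are look-alikes about, which are no part of the job. Leave any orange, purple or turquoise look-alike of the whole_cheese alone.

How it is judged:
By the outcome, as a careful person would: the job done as asked, in the order asked, and still so for the second after the job is handed in, with the robot touching nothing.
It also fails if it takes over 128 s, if anything falls off the work surface, if the arm or the gripper's body presses on something with over 40 N, if the wrist force passes 120 N, or if a joint passes its speed limit or range.

## Working session

There is one attempt and no reset: what is moved stays moved. The work goes in short steps, Python scripts to look and compute and a tool call to move; the robot and the scene stay as the last step left them, time stands still between calls to the robot, and variables do not carry over. Pictures are saved under pics/ and viewed, at most 14 in all, crops included, and the job is handed in when it is done.

Besides the shell and the picture viewer there is one more tool, called after "Emit:" as name(argument=value, ...) on one line, values as JSON. apply_moves: Moves the arm, as the interface text tells. Its arguments: {"type":"object","properties":{"moves":{"type":"array"},"hand":{"type":"number"}},"required":["moves"]}

```bash
mkdir -p pics
cat > h.py <<'E'
from station import r, imaging, models
import numpy as np, cv2
def ray(p,uv):
    K=p["intrinsics"]; d=np.linalg.inv(K)@np.array([uv[0],uv[1],1.]); return np.array(p["eye"]),np.array(p["orientation"])@d
def onz(p,uv,z):
    e,d=ray(p,uv); return e+d*(z-e[2])/d[2]
def tri(rs):
    A=np.zeros((3,3));b=np.zeros(3)
    for e,d in rs:
        d=d/np.linalg.norm(d);M=np.eye(3)-np.outer(d,d);A+=M;b+=M@e
    return np.linalg.solve(A,b)
E
python3 - <<'E'
from h import *
np.set_printoptions(precision=4,suppress=True)
s=r.sense();print(s["time_s"],s["tcp_pos"],s["ee_rot"],r.pinch_z)
names="salami_tray cheese_tray board whole_salami cut_salami whole_cheese half_cheese jar pepper_mill oil_bottle".split()
P={}
for c in ("scene","top"):
    p=imaging.capture(c);cv2.imwrite(f"pics/{c}0.png",p["frame"]);P[c]=p
    print(c,p["eye"],np.array(p["orientation"]).tolist())
R={}
for n in names:
    for c in P:
        o=models.place_of(P[c],n)
        for q in o[:3]:
            uv=np.array(q["at"])*[640,400]
            print(n,c,uv.round(1),round(q["confidence"],2),onz(P[c],uv,0.006)[:2])
        if o: R.setdefault(n,[]).append(ray(P[c],np.array(o[0]["at"])*[640,400]))
    if len(R.get(n,[]))==2: print("   tri",tri(R[n]))
print(r.sense()["time_s"])
E
```

```text
0.0 [ 0.214  -0.5866  0.2215] [[-0.9395 -0.3425 -0.0008]
 [-0.3425  0.9395  0.002 ]
 [ 0.0001  0.0021 -1.    ]] 0.0187
scene [1.4468 0.0454 0.9968] [[-0.007688971878295883, 0.7537125892742758, -0.6571591987341585], [0.9999308198218302, 0.01164521263148133, 0.0016566813846158749], [0.00890142021799453, -0.6571009981671265, -0.7537499870155012]]
top [0.4618 0.06   1.0623] [[0.006553571486954973, -0.9903053737803542, 0.13875272019862772], [-0.9999069702709065, -0.008149613299500074, -0.010937760590056553], [0.011962504103328473, -0.13866813067472253, -0.9902666550130607]]
salami_tray scene [297.4 205.1] 0.68 [ 0.5829 -0.0066]
salami_tray top [339.  206.5] 0.78 [ 0.5793 -0.0103]
   tri [ 0.5797 -0.0087  0.0024]
cheese_tray scene [389.5 198.4] 0.82 [0.5508 0.2785]
cheese_tray scene [214.4 191.9] 0.33 [ 0.5321 -0.2686]
cheese_tray top [232.8 217.6] 0.73 [0.5478 0.2675]
   tri [0.5484 0.2737 0.0025]
board scene [212.7 190.9] 0.55 [ 0.5279 -0.2747]
board top [443.8 225.2] 0.83 [ 0.532  -0.2854]
   tri [ 0.5316 -0.2782  0.0116]
whole_salami scene [300.9 215.3] 0.68 [0.6233 0.0053]
cut_salami 
[... 374 characters left out ...]
4 [0.6611 0.4499]
   tri [0.5418 0.4529 0.0033]
half_cheese scene [211.2 192.9] 0.63 [ 0.5365 -0.2779]
half_cheese top [239.4 236.9] 0.76 [0.4977 0.2486]
half_cheese top [329.6 143.2] 0.61 [0.7503 0.0148]
   tri [ 0.5999 -0.0066  0.2294]
jar scene [236.2 248.2] 0.73 [ 0.746  -0.1727]
jar top [400.8 145. ] 0.66 [ 0.7472 -0.1771]
jar top [240.2 237.7] 0.43 [0.4957 0.2466]
   tri [ 0.7467 -0.1746  0.0074]
pepper_mill scene [359.3 243.9] 0.97 [0.7263 0.1741]
pepper_mill scene [292.3 187.9] 0.44 [ 0.5109 -0.0253]
pepper_mill top [269.4 154.5] 0.73 [0.7177 0.1759]
   tri [ 0.7198  0.1761 -0.0029]
oil_bottle top [331.3 139.7] 0.9 [0.7601 0.0102]
oil_bottle top [238.4 236.6] 0.26 [0.4985 0.2513]
1.1
```

Run:
```python
import cv2
a=cv2.imread("pics/top0.png")[110:290,130:520];b=cv2.imread("pics/scene0.png")[130:310,160:480]
cv2.imwrite("pics/t1.png",cv2.resize(a,(780,360),interpolation=cv2.INTER_CUBIC));cv2.imwrite("pics/s1.png",cv2.resize(b,(800,450),interpolation=cv2.INTER_CUBIC))
```

```text
(no output)
```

View pics/t1.png

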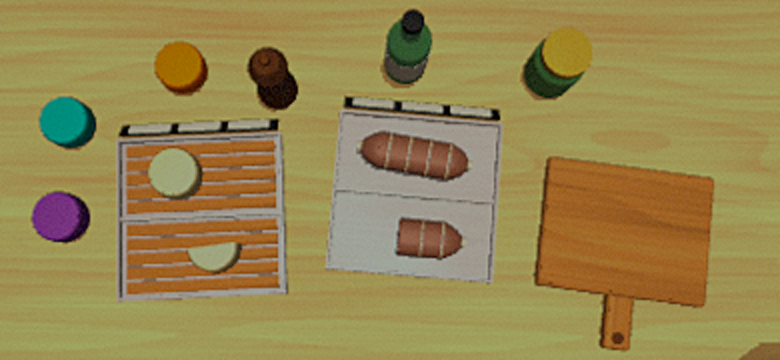

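View pics/s1.png

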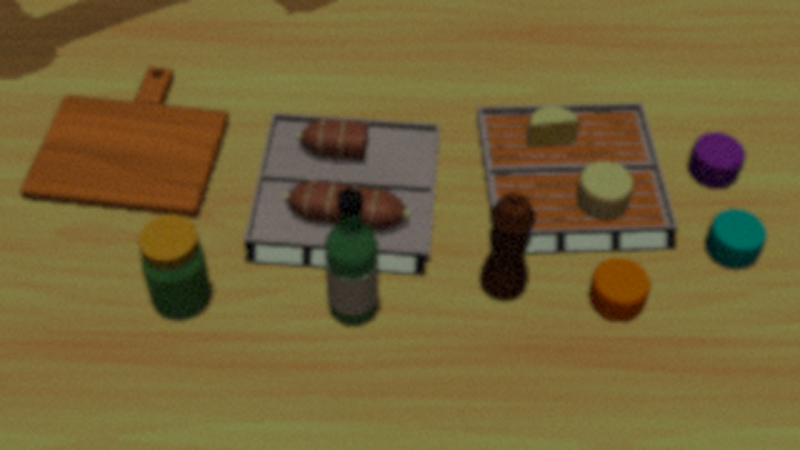

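The top view shows the salamis in the tray at about (415,155) and (430,238) in the crop, with the bottle close beyond the whole one. The cheeses are at (175,172) and (214,252). The orange, purple and turquoise drums are decoys, and the board on the right is empty. The scene view agrees. Next I'll write a planner and hover over the trays for the wrist camera.

```bash
cat > plan.py <<'E'
import json
from h import *
def plan(wps, start=None):
    """wps: (x,y,z,yaw of tool y in world deg, max mm/row). prints rows for tool-down moves"""
    s=r.sense(); R=np.array(s["ee_rot"]); p=np.array(s["tcp_pos"]); yaw=np.degrees(np.arctan2(R[1,1],R[0,1]))
    if start is not None: p=np.array(start[:3]); yaw=start[3]
    for w in wps:
        d=np.array(w[:3])-p; dy=(w[3]-yaw+180)%360-180
        n=max(1,int(np.ceil(np.linalg.norm(d)/w[4]-1e-6)),int(np.ceil(abs(dy)/7.0-1e-6)))
        rows=[]
        for i in range(n):
            a=np.radians(yaw); ty=np.array([np.cos(a),np.sin(a)]); tx=np.array([-np.sin(a),np.cos(a)])*-1
            tx=np.array([ty[1],-ty[0]])*-1  # x = y cross z, z=(0,0,-1)
            e=d/n
            tx=np.array([-ty[1],ty[0]])
            rows.append([[round(float(e[:2]@tx),4),round(float(e[:2]@ty),4),round(float(-e[2]),4)],round(-dy/n,2)])
            p=p+e; yaw+=dy/n
        print("->",w); [print("  ",json.dumps(rows[i:i+5])) for i in range(0,n,5)]
def st():
    s=r.sense();R=np.array(s["ee_rot"])
    print(s["time_s"],np.round(s["tcp_pos"],4),"yaw",round(float(np.degrees(np.arctan2(R[1,1],R[0,1]))),2),"J",np.round(s["joints"],1),"F",np.round(s["wrist_force"],1),s["gripper_width"],s["gripper_force"])
E
sed -i '/tx=np.array(\[-np.sin/d;/x = y cross z/d' plan.py
python3 - <<'E'
from plan import *
# check x axis: y x z
R=np.array(r.sense()["ee_rot"]); print(np.cross(R[:,1],R[:,2])-R[:,0])
plan([(0.44,0.0,0.36,174,40)])
E
```

```text
[-2.22044605e-16  0.00000000e+00  3.62250581e-17]Traceback (most recent call last):
  File "<stdin>", line 4, in <module>
  File "plan.py", line 13, in plan
    tx=np.array([-ty[1],ty[0]])
                  ^^
NameError: name 'ty' is not defined. Did you mean: 'dy'?
```

```bash
sed -i 's/^            e=d\/n/            a=np.radians(yaw); ty=np.array([np.cos(a),np.sin(a)]); e=d\/n/' plan.py
python3 - <<'E'
from plan import *
plan([(0.44,0.0,0.36,174,40)])
E
```

```text
-> (0.44, 0.0, 0.36, 174, 40)
   [[[-0.0413, 0.0474, -0.0137], -6.4], [[-0.0464, 0.0425, -0.0137], -6.4], [[-0.0508, 0.0371, -0.0137], -6.4], [[-0.0546, 0.0312, -0.0137], -6.4], [[-0.0578, 0.0249, -0.0137], -6.4]]
   [[[-0.0602, 0.0183, -0.0137], -6.4], [[-0.0618, 0.0115, -0.0137], -6.4], [[-0.0627, 0.0046, -0.0137], -6.4], [[-0.0629, -0.0025, -0.0137], -6.4], [[-0.0622, -0.0094, -0.0137], -6.4]]
```

```bash
sed -i 's/\/w\[4\]-1e-6/*1000\/w[4]-1e-6/' plan.py
python3 - <<'E'
from plan import *
plan([(0.44,0.0,0.36,174,40)])
E
```

```text
-> (0.44, 0.0, 0.36, 174, 40)
   [[[-0.0243, 0.0279, -0.0081], -3.76], [[-0.0261, 0.0262, -0.0081], -3.76], [[-0.0278, 0.0245, -0.0081], -3.76], [[-0.0293, 0.0226, -0.0081], -3.76], [[-0.0307, 0.0206, -0.0081], -3.76]]
   [[[-0.032, 0.0186, -0.0081], -3.76], [[-0.0332, 0.0164, -0.0081], -3.76], [[-0.0342, 0.0142, -0.0081], -3.76], [[-0.035, 0.0119, -0.0081], -3.76], [[-0.0357, 0.0096, -0.0081], -3.76]]
   [[[-0.0363, 0.0073, -0.0081], -3.76], [[-0.0367, 0.0049, -0.0081], -3.76], [[-0.0369, 0.0024, -0.0081], -3.76], [[-0.037, 0.0, -0.0081], -3.76], [[-0.0369, -0.0024, -0.0081], -3.76]]
   [[[-0.0367, -0.0048, -0.0081], -3.76], [[-0.0363, -0.0072, -0.0081], -3.76]]
```

Emit:
apply_moves(moves=[[[-0.024,0.028,-0.008],-3.8],[[-0.026,0.026,-0.008],-3.8],[[-0.028,0.0245,-0.008],-3.8],[[-0.029,0.0225,-0.008],-3.8],[[-0.031,0.0205,-0.008],-3.8]])

```text
time_s: 1.52
tcp_pos: [0.2805, -0.4132, 0.2629]
ee_rot: [[-0.775, -0.632, 0.0], [-0.632, 0.775, -0.0], [-0.0, -0.0, -1.0]]
wrist_force: [1.1, -0.0, -0.4]
gripper_width: 1.002
gripper_force: 0.0
```

Emit:
apply_moves(moves=[[[-0.032,0.0185,-0.008],-3.8],[[-0.033,0.0165,-0.008],-3.8],[[-0.034,0.014,-0.008],-3.8],[[-0.035,0.012,-0.008],-3.8],[[-0.036,0.0095,-0.008],-3.8]])

```text
time_s: 1.93
tcp_pos: [0.3461, -0.2402, 0.3033]
ee_rot: [[-0.527, -0.85, 0.001], [-0.85, 0.527, -0.0], [-0.0, -0.001, -1.0]]
wrist_force: [0.4, -0.8, -0.6]
gripper_width: 0.998
gripper_force: 0.0
```

Emit:
apply_moves(moves=[[[-0.036,0.007,-0.008],-3.8],[[-0.037,0.005,-0.008],-3.8],[[-0.037,0.0025,-0.008],-3.8],[[-0.037,0,-0.008],-3.8],[[-0.037,-0.0025,-0.008],-3.8]])

```text
time_s: 2.35
tcp_pos: [0.4113, -0.0667, 0.3435]
ee_rot: [[-0.221, -0.975, 0.002], [-0.975, 0.221, 0.0], [-0.001, -0.001, -1.0]]
wrist_force: [0.8, -0.2, -0.1]
gripper_width: 0.999
gripper_force: 0.0
```

Emit:
apply_moves(moves=[[[-0.037,-0.005,-0.008],-3.8],[[-0.036,-0.007,-0.008],-3.8],[[0,0,0],0]])

```text
time_s: 2.6
tcp_pos: [0.4395, 0.0053, 0.3598]
ee_rot: [[-0.085, -0.996, 0.004], [-0.996, 0.085, 0.001], [-0.002, -0.003, -1.0]]
wrist_force: [-0.2, -0.2, -0.3]
gripper_width: 1.001
gripper_force: 0.0
```

Run:
```python
from plan import *
np.set_printoptions(precision=4,suppress=True)
st(); p=imaging.capture("wrist");cv2.imwrite("pics/w1.png",p["frame"]);print(p["eye"],p["orientation"],p["intrinsics"])
```

```text
2.6 [0.4395 0.0053 0.3598] yaw 175.1 J [ 22.   -1.   -9.    0.  -81.7 -26.9] F [-0.2 -0.2 -0.3] 1.0013440148033146 0.0
[ 0.4334 -0.0659  0.5209] [[-0.9963  0.0816  0.025 ]
 [ 0.0853  0.9617  0.2605]
 [-0.0028  0.2617 -0.9651]] [[294.031    0.     321.6636]
 [  0.     294.031  199.4985]
 [  0.       0.       1.    ]]
```

View pics/w1.png

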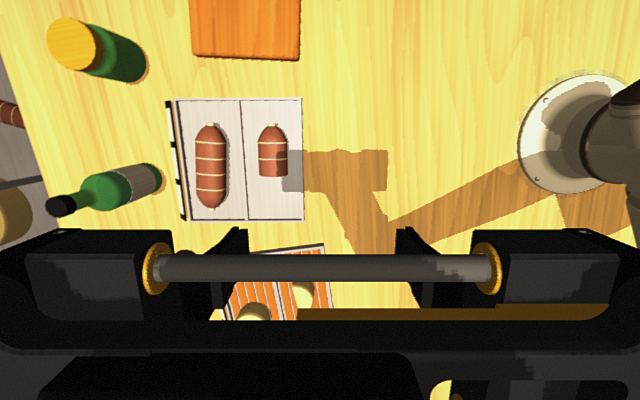

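The wrist view shows both salamis, at about (211,165) and (273,150). The tray corners run from (178,100) to (303,218), and the bottle's base is near (150,180). The cheese tray is hidden by the gripper. I'll measure the salami side now, then shift +y for the cheeses.

```bash
cat > meas.py <<'E'
from plan import *
np.set_printoptions(precision=4,suppress=True)
def meas(names,hz,cams=("wrist","top"),pick=None):
    P={c:imaging.capture(c) for c in cams}
    for n in names:
        rs=[]
        for c in cams:
            o=models.place_of(P[c],n)
            if pick and n in pick: o=[q for q in o if np.linalg.norm(onz(P[c],np.array(q["at"])*[640,400],.006)[:2]-pick[n])<.06]
            if not o: print(n,c,"none");continue
            uv=np.array(o[0]["at"])*[640,400]; rs.append(ray(P[c],uv))
            m=[q for q in models.cut_out(P[c],n) if np.hypot(*((np.array(q["extent"][:2])+np.array(q["extent"][2:])/2-o[0]["at"])*[640,400]))<45]
            a=""
            if m:
                ct=max(cv2.findContours(m[0]["region"].astype(np.uint8),0,1)[0],key=cv2.contourArea)[:,0]
                # project outline at height hz to the world
                W=np.array([onz(P[c],q,hz[n])[:2] for q in ct]); rc=cv2.minAreaRect((W*1000).astype(np.float32))
                a=f"rect@{hz[n]}: c{np.round(rc[0],1)} size{np.round(rc[1],1)} ang{rc[2]:.1f} conf{m[0]['confidence']:.2f}"
            print(n,c,uv.round(1),round(o[0]["confidence"],2),onz(P[c],uv,.006)[:2],a)
        if len(rs)==2: print("   tri",tri(rs))
    return P
E
python3 - <<'E'
from meas import *
meas(["salami_tray","whole_salami","cut_salami","oil_bottle","jar"],dict(salami_tray=.016,whole_salami=.026,cut_salami=.026,oil_bottle=.05,jar=.05))
plan([(0.44,0.285,0.36,174,40)])
E
```

```text
salami_tray wrist [241.3 165. ] 0.95 [ 0.5798 -0.0044] rect@0.016: c[586.1  -5.8] size[215.6 224.8] ang85.4 conf0.67
salami_tray top [336.5 209. ] 0.8 [ 0.5725 -0.0038] rect@0.016: c[587.3  -4.8] size[215.7 229.8] ang85.3 conf0.55
   tri [ 0.5727 -0.0047  0.0236]
whole_salami wrist [216.7 167.9] 0.82 [ 0.6237 -0.0031] rect@0.026: c[631.2  -3.1] size[149.7  53.1] ang80.0 conf0.78
whole_salami top [338.1 191.1] 0.57 [ 0.6201 -0.008 ] rect@0.026: c[628.4  -2.6] size[150.4  48.8] ang79.9 conf0.84
   tri [ 0.6166 -0.0062  0.0264]
cut_salami wrist [271.5 152.4] 0.94 [ 0.524  -0.0215] rect@0.026: c[522.1 -23.7] size[88.4 48.5] ang83.1 conf0.71
cut_salami top none
oil_bottle wrist [147.5 177.8] 0.64 [0.7494 0.0035] 
oil_bottle top [332.5 142. ] 0.74 [0.7537 0.0071] rect@0.05: c[767.2   6.6] size[59.6 99.1] ang89.8 conf0.59
   tri [ 0.758   0.0059 -0.0084]
jar wrist [125.1  62.4] 0.64 [ 0.7396 -0.185 ] rect@0.05: c[ 755.8 -189.1] size[ 70.5 142.8] ang70.1 conf0.78
jar top [399.8 143.8] 0.57 [ 0.7505 -0.1746] rect@0.05: c[ 749.7 -187. ] size[ 65.9 100.6] ang45.1 conf0.58
   tri [ 0.7606 -0.1879 -0.03  ]
-> (0.44, 0.285, 0.36, 174, 40)
   [[[-0.0354, 0.003, -0.0002], 0.08], [[-0.0354, 0.003, -0.0002], 0.08], [[-0.0354, 0.0031, -0.0002], 0.08], [[-0.0354, 0.0031, -0.0002], 0.08], [[-0.0354, 0.0032, -0.0002], 0.08]]
   [[[-0.0354, 0.0032, -0.0002], 0.08], [[-0.0354, 0.0033, -0.0002], 0.08], [[-0.0354, 0.0033, -0.0002], 0.08]]
```

Emit:
apply_moves(moves=[[[-0.035,0.003,0],0],[[-0.035,0.003,0],0],[[-0.035,0.003,0],0],[[-0.035,0.003,0],0],[[-0.035,0.003,0],0]])

```text
time_s: 4.12
tcp_pos: [0.4382, 0.1781, 0.3588]
ee_rot: [[-0.093, -0.996, 0.001], [-0.996, 0.093, 0.0], [-0.0, -0.001, -1.0]]
wrist_force: [0.4, -0.4, 0.6]
gripper_width: 1.002
gripper_force: 0.0
```

Emit:
apply_moves(moves=[[[-0.035,0.003,0],0],[[-0.035,0.003,0],0],[[-0.035,0.003,0],0],[[0,0,0],0]])

```text
time_s: 4.45
tcp_pos: [0.4393, 0.2868, 0.3569]
ee_rot: [[-0.089, -0.996, -0.001], [-0.996, 0.089, -0.0], [0.0, 0.001, -1.0]]
wrist_force: [0.8, -0.6, -0.6]
gripper_width: 1.0
gripper_force: 0.0
```

Run:
```python
from meas import *
st()
P=meas(["cheese_tray","whole_cheese","half_cheese","pepper_mill","oil_bottle","whole_salami","cut_salami","salami_tray"],dict(cheese_tray=.016,whole_cheese=.027,half_cheese=.027,pepper_mill=.05,salami_tray=.016,whole_salami=.026,cut_salami=.026,oil_bottle=.05),pick=dict(whole_cheese=(.61,.30)))
cv2.imwrite("pics/w2.png",P["wrist"]["frame"])
```

```text
4.45 [0.4393 0.2868 0.3569] yaw 174.89 J [ 50.8   8.3   0.7  -0.  -82.4 -55.9] F [ 0.8 -0.6 -0.6] 0.9997963214540532 0.0
cheese_tray wrist [257.5 161.2] 0.9 [0.5503 0.2743] rect@0.016: c[557.8 273.8] size[224.8 215.8] ang2.9 conf0.64
cheese_tray top [231.1 217. ] 0.97 [0.5494 0.272 ] rect@0.016: c[557.8 273.8] size[232.1 220.9] ang2.9 conf0.85
   tri [0.5502 0.2736 0.0037]
whole_cheese wrist [228.9 182. ] 0.94 [0.6061 0.3064] rect@0.027: c[604.8 303.4] size[73.1 63.1] ang28.1 conf0.78
whole_cheese top [223.1 200.6] 0.71 [0.5924 0.2946] rect@0.027: c[601.8 306. ] size[62.5 67.4] ang0.4 conf0.73
   tri [0.5882 0.2911 0.0535]
half_cheese wrist [283.8 149. ] 0.74 [0.5021 0.2575] 
half_cheese top [241.2 237.3] 0.84 [0.4967 0.2439] rect@0.027: c[492.9 251.2] size[34.  64.5] ang7.6 conf0.66
   tri [ 0.5025  0.2556 -0.0318]
pepper_mill wrist [147.5 112.5] 0.96 [0.7212 0.1773] rect@0.05: c[738.7 174.4] size[ 56.9 138.6] ang84.9 conf0.65
pepper_mill top [270.  155.2] 0.88 [0.7158 0.1742] rect@0.05: c[723.1 182.1] size[82.8 52.5] ang23.2 conf0.86
   tri [0.7154 0.1757 0.0136]
oil_bottle wrist [103.5   0.5] 0.95 [0.7484 0.0105] rect@0.05: c[747.9  37.6] size[24.8 89. ] ang84.9 conf0.64
oil_bottle top [332.9 142.6] 0.97 [0.7521 0.0058] rect@0.05: c[765.9   6.6] size[59.5 96.5] ang89.8 conf0.95
   tri [ 0.7557  0.0054 -0.0063]
whole_salami wrist none
whole_salami top [337.2 189.7] 0.75 [ 0.624  -0.0056] rect@0.026: c[627.7  -3.5] size[148.2  52.6] ang81.4 conf0.57
cut_salami wrist none
cut_salami top [341.5 231.3] 0.63 [ 0.5141 -0.0168] rect@0.026: c[519.9 -23.4] size[84.9 47.3] ang86.0 conf0.65
salami_tray wrist [103.7   2.7] 0.25 [0.7489 0.0135] 
salami_tray top [331.  141.7] 0.58 [0.7546 0.011 ] 
   tri [ 0.7568  0.0097 -0.0053]
```

View pics/w2.png

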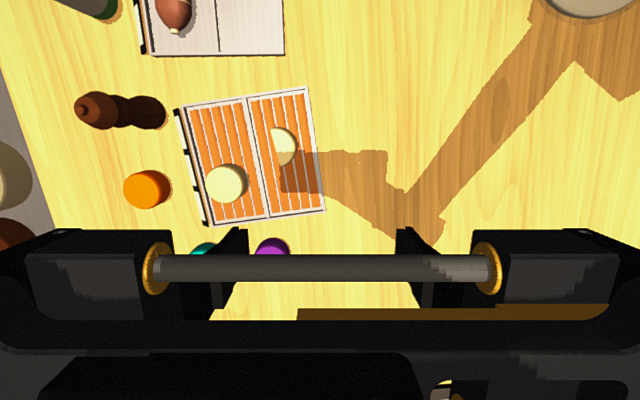

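The wrist view shows the whole cheese at (225,183), the half at (285,147) with its flat side facing the front, the orange drum at (147,189) and the mill at (110,110). I'll refine the half from its top-face outline, then plan the grasp.

Run:
```python
from meas import *
P={c:imaging.capture(c) for c in("wrist","top")}
for n in("half_cheese","whole_cheese"):
  for c in P:
    for m in models.cut_out(P[c],n)[:4]:
      ct=max(cv2.findContours(m["region"].astype(np.uint8),0,1)[0],key=cv2.contourArea)[:,0]
      for z in(.006,.048):
        rc=cv2.minAreaRect((np.array([onz(P[c],q,z)[:2] for q in ct])*1000).astype(np.float32)); print(n,c,z,np.round(rc[0],1),np.round(rc[1],1),round(rc[2],1),round(m["confidence"],2))
plan([(0.499,0.254,0.15,187,40),(.499,.254,.018,187,30)])
```

```text
half_cheese wrist 0.006 [498.  252.1] [39.5 67.2] 7.2 0.76
half_cheese wrist 0.048 [492.7 248.8] [36.2 61.7] 7.2 0.76
half_cheese top 0.006 [494.9 257.6] [31.  67.4] 0.4 0.78
half_cheese top 0.048 [493.6 249.7] [29.8 64.7] 0.4 0.78
whole_cheese wrist 0.006 [545.6 431.8] [26.6 62.7] 84.6 0.92
whole_cheese wrist 0.048 [536.4 413.8] [24.4 57.5] 84.6 0.92
whole_cheese wrist 0.006 [755.2 306.5] [88.2 65.8] 20.5 0.7
whole_cheese wrist 0.048 [728.9 298.7] [81.  60.5] 20.5 0.7
whole_cheese top 0.006 [671.1 457.3] [75.5 62.8] 47.5 0.91
whole_cheese top 0.048 [662.7 441.5] [72.5 60.3] 47.5 0.91
whole_cheese top 0.006 [603.3 309.7] [68.4 62.5] 46.2 0.76
whole_cheese top 0.048 [597.7 299.8] [65.7 60. ] 46.2 0.76
whole_cheese top 0.006 [747.6 309.9] [71.9 64.2] 28.0 0.64
whole_cheese top 0.048 [736.2 300. ] [69.  61.7] 28.0 0.64
-> (0.499, 0.254, 0.15, 187, 40)
   [[[0.0037, -0.0103, 0.0348], -2.06], [[0.0041, -0.0102, 0.0348], -2.06], [[0.0044, -0.01, 0.0348], -2.06], [[0.0048, -0.0099, 0.0348], -2.06], [[0.0051, -0.0097, 0.0348], -2.06]]
   [[[0.0055, -0.0095, 0.0348], -2.06]]
-> (0.499, 0.254, 0.018, 187, 30)
   [[[-0.0, -0.0, 0.0264], 0.0], [[-0.0, -0.0, 0.0264], 0.0], [[-0.0, -0.0, 0.0264], 0.0], [[-0.0, -0.0, 0.0264], 0.0], [[-0.0, -0.0, 0.0264], 0.0]]
```

Emit:
apply_moves(moves=[[[0.005,-0.0095,0.034],-2],[[0.006,-0.0095,0.034],-2],[[0.006,-0.0095,0.034],-2],[[0.006,-0.009,0.034],-2],[[0.007,-0.009,0.034],-2]])

```text
time_s: 6.77
tcp_pos: [0.4855, 0.2504, 0.1874]
ee_rot: [[0.083, -0.997, 0.001], [-0.997, -0.083, 0.001], [-0.001, -0.001, -1.0]]
wrist_force: [-0.4, 0.6, -0.2]
gripper_width: 1.002
gripper_force: 0.0
```

Emit:
apply_moves(moves=[[[0.007,-0.009,0.034],0],[[0,0,0.04],0],[[0,0,0.04],0],[[0,0,0],0]])

```text
time_s: 7.1
tcp_pos: [0.49, 0.2406, 0.0669]
ee_rot: [[0.078, -0.997, -0.014], [-0.997, -0.078, -0.01], [0.009, 0.014, -1.0]]
wrist_force: [-1.7, -0.4, -1.4]
gripper_width: 1.001
gripper_force: 0.0
```

Run:
```python
from meas import *
st(); plan([(.494,.250,.018,185,30)])
P=imaging.capture("top");f=P["frame"][190:290,180:340];cv2.imwrite("pics/t2.png",cv2.resize(f,(640,400),interpolation=2))
```

```text
7.1 [0.49   0.2406 0.0669] yaw -175.52 J [ 43.1  24.3 -21.3  -0.2 -45.3 -38.5] F [-1.7 -0.4 -1.4] 1.0006524421815353 0.0
-> (0.494, 0.25, 0.018, 185, 30)
   [[[-0.0045, -0.0023, 0.0244], -0.26], [[-0.0045, -0.0024, 0.0244], -0.26]]
```

View pics/t2.png

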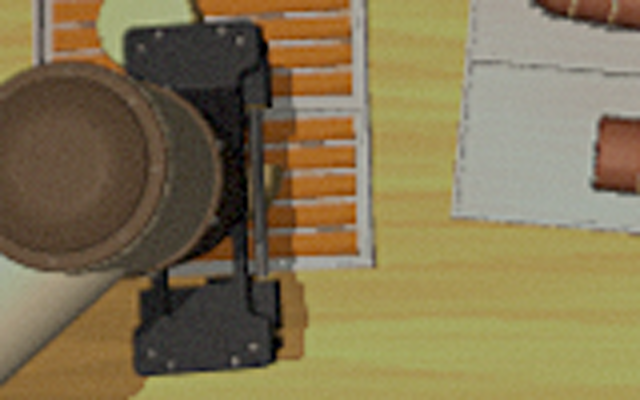

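The gripper is over the half cheese, with one finger on each side, and its palm doesn't reach the whole cheese. Going down.

Emit:
apply_moves(moves=[[[-0.005,-0.002,0.022],0],[[-0.004,-0.002,0.024],0],[[0,0,0],0]])

```text
time_s: 7.4
tcp_pos: [0.4978, 0.2541, 0.0278]
ee_rot: [[0.081, -0.997, -0.002], [-0.997, -0.081, -0.001], [0.001, 0.002, -1.0]]
wrist_force: [-1.1, -1.1, -0.7]
gripper_width: 0.998
gripper_force: 0.0
```

Emit:
apply_moves(moves=[[[0,0,0],0],[[0,0,0],0],[[0,0,0],0],[[0,0,0],0],[[0,0,0],0]], hand=0.02)

```text
time_s: 7.82
tcp_pos: [0.4985, 0.2541, 0.03]
ee_rot: [[0.081, -0.997, 0.002], [-0.997, -0.081, 0.002], [-0.001, -0.002, -1.0]]
wrist_force: [0.8, 0.2, 1.1]
gripper_width: 0.707
gripper_force: 0.0
```

Emit:
apply_moves(moves=[[[0,0,0],0],[[0,0,-0.01],0],[[0,0,-0.01],0],[[0,0,-0.02],0],[[0,0,0],0]])

```text
time_s: 8.23
tcp_pos: [0.5004, 0.2555, 0.0731]
ee_rot: [[0.082, -0.997, 0.007], [-0.997, -0.082, 0.005], [-0.004, -0.007, -1.0]]
wrist_force: [0.1, 1.1, 0.8]
gripper_width: 0.325
gripper_force: 0.0
```

Run:
```python
from meas import *
st(); plan([(.51,.15,.13,180,40),(.535,-.30,.13,180,40)])
P=imaging.capture("wrist");f=P["frame"];cv2.imwrite("pics/w3.png",f)
```

```text
8.2333 [0.5004 0.2555 0.0731] yaw -175.28 J [ 43.6  24.5 -19.9   0.1 -45.1 -39. ] F [0.1 1.1 0.8] 0.3246249773326591 0.0
-> (0.51, 0.15, 0.13, 180, 40)
   [[[0.0265, -0.0002, -0.0142], 1.18], [[0.0265, -0.0008, -0.0142], 1.18], [[0.0265, -0.0013, -0.0142], 1.18], [[0.0264, -0.0019, -0.0142], 1.18]]
-> (0.535, -0.3, 0.13, 180, 40)
   [[[0.0375, -0.0021, -0.0], -0.0], [[0.0375, -0.0021, -0.0], -0.0], [[0.0375, -0.0021, -0.0], -0.0], [[0.0375, -0.0021, -0.0], -0.0], [[0.0375, -0.0021, -0.0], -0.0]]
   [[[0.0375, -0.0021, -0.0], -0.0], [[0.0375, -0.0021, -0.0], -0.0], [[0.0375, -0.0021, -0.0], -0.0], [[0.0375, -0.0021, -0.0], -0.0], [[0.0375, -0.0021, -0.0], -0.0]]
   [[[0.0375, -0.0021, -0.0], -0.0], [[0.0375, -0.0021, -0.0], -0.0]]
```

View pics/w3.png

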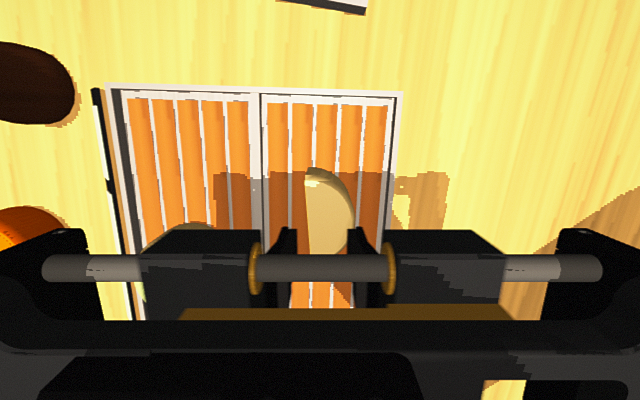

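The gripper lifted before the fingers had closed. The half cheese still stands untouched at (325,215), between the fingers at (290,240) and (365,240). I'll reopen, go back down and close for longer.

Run:
```python
from meas import *
P=imaging.capture("wrist")
print(onz(P,(308,170),.048),onz(P,(350,225),.048),onz(P,(306,225),.048)); st()
```

```text
[0.5121 0.2151 0.048 ] [0.4816 0.2497 0.048 ] [0.5108 0.2521 0.048 ]
8.3333 [0.4987 0.2544 0.0702] yaw -175.36 J [ 43.6  24.7 -20.1   0.  -45.  -39. ] F [ 0.3 -0.8  0.2] 0.2633099080040118 0.0
```

Emit:
apply_moves(moves=[[[0,0,0],0],[[0,0,0],0],[[0,0,0],0],[[0,0,0],0],[[0,0,0],0]], hand=0.07)

```text
time_s: 8.75
tcp_pos: [0.4978, 0.2536, 0.0681]
ee_rot: [[0.081, -0.997, -0.001], [-0.997, -0.081, -0.001], [0.001, 0.001, -1.0]]
wrist_force: [0.3, 0.7, 0.3]
gripper_width: 0.563
gripper_force: 0.0
```

Emit:
apply_moves(moves=[[[0.003,0.002,0.025],0],[[0.003,0,0.025],0],[[0,0,0],0],[[0,0,0],0]])

```text
time_s: 9.08
tcp_pos: [0.4959, 0.2469, 0.0176]
ee_rot: [[0.081, -0.997, -0.002], [-0.997, -0.081, -0.003], [0.002, 0.003, -1.0]]
wrist_force: [0.5, -0.1, 0.9]
gripper_width: 0.787
gripper_force: 0.0
```

Emit:
apply_moves(moves=[[[0,0,0],0],[[0,0,0],0],[[0,0,0],0],[[0,0,0],0],[[0,0,0],0]], hand=0.015)

```text
time_s: 9.5
tcp_pos: [0.4968, 0.248, 0.0193]
ee_rot: [[0.081, -0.997, 0.001], [-0.997, -0.081, 0.001], [-0.001, -0.001, -1.0]]
wrist_force: [0.6, -0.7, -0.1]
gripper_width: 0.515
gripper_force: 0.0
```

Emit:
apply_moves(moves=[[[0,0,0],0],[[0,0,0],0],[[0,0,0],0]])

```text
time_s: 9.75
tcp_pos: [0.4964, 0.2477, 0.0189]
ee_rot: [[0.081, -0.997, 0.0], [-0.997, -0.081, 0.0], [-0.0, -0.0, -1.0]]
wrist_force: [-0.7, 0.6, 2.0]
gripper_width: 0.37
gripper_force: 29.4
```

Emit:
apply_moves(moves=[[[0,0,-0.015],0],[[0,0,-0.03],0],[[0,0,-0.035],0],[[0.02,0,-0.03],0],[[0.038,0,0],0]])

```text
time_s: 10.17
tcp_pos: [0.5056, 0.1941, 0.1351]
ee_rot: [[0.087, -0.996, 0.013], [-0.996, -0.087, 0.007], [-0.006, -0.014, -1.0]]
wrist_force: [1.7, -0.5, -0.5]
gripper_width: 0.366
gripper_force: 29.4
```

Emit:
apply_moves(moves=[[[0.038,0,0],0],[[0.038,0,0],0],[[0.038,0,0],0],[[0.038,0,0],0],[[0.038,0,0],0]])

```text
time_s: 10.58
tcp_pos: [0.5161, -0.0013, 0.1285]
ee_rot: [[0.081, -0.997, -0.0], [-0.997, -0.081, 0.0], [-0.0, 0.0, -1.0]]
wrist_force: [0.4, 0.3, -1.0]
gripper_width: 0.367
gripper_force: 29.4
```

Emit:
apply_moves(moves=[[[0.038,0,0],0],[[0.038,0,0],0],[[0.038,0,0],0],[[0.038,0,0],0],[[0.038,0,0],0]])

```text
time_s: 11.0
tcp_pos: [0.5315, -0.1908, 0.1283]
ee_rot: [[0.081, -0.997, -0.0], [-0.997, -0.081, 0.0], [-0.0, 0.0, -1.0]]
wrist_force: [0.8, 0.5, -1.0]
gripper_width: 0.369
gripper_force: 29.4
```

Emit:
apply_moves(moves=[[[0.038,0,0],0],[[0.038,0,0],0],[[0.02,0,0],0],[[0,0,0],0]])

```text
time_s: 11.33
tcp_pos: [0.5393, -0.2885, 0.1276]
ee_rot: [[0.076, -0.997, -0.001], [-0.997, -0.076, -0.001], [0.0, 0.001, -1.0]]
wrist_force: [0.1, -0.1, -0.5]
gripper_width: 0.367
gripper_force: 29.4
```

Run:
```python
from meas import *
st()
P=imaging.capture("scene")
for n in("board","half_cheese"):
  for o in models.place_of(P,n)[:2]: uv=np.array(o["at"])*[640,400];print(n,uv,o["confidence"],onz(P,uv,0)[:2])
f=P["frame"][100:280,120:360];cv2.imwrite("pics/s2.png",cv2.resize(f,(720,540),interpolation=2))
```

```text
11.3333 [ 0.5393 -0.2885  0.1276] yaw -175.64 J [-13.   25.3  -8.9   0.  -55.8  17.3] F [ 0.1 -0.1 -0.5] 0.36693335472501404 29.432227287979913
board [213.376 192.4  ] 0.86 [ 0.5286 -0.2733]
half_cheese [200.576 168.4  ] 0.51 [ 0.4212 -0.3333]
```

View pics/s2.png

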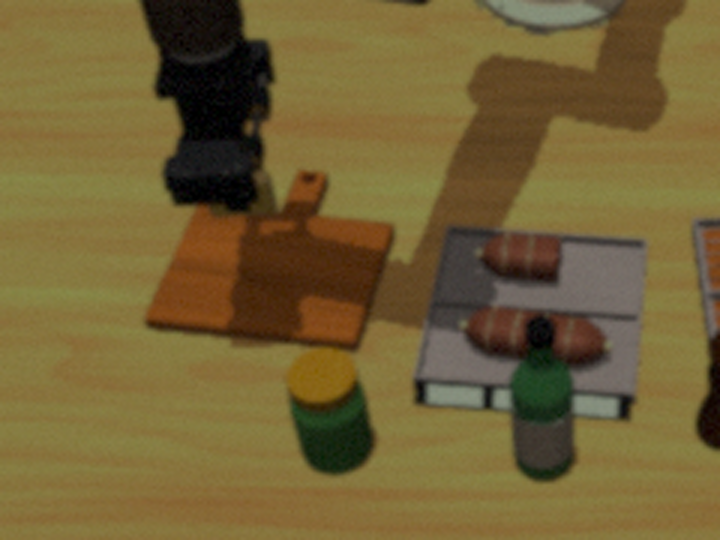

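The scene view shows the half cheese held at about (262,190) in the crop, above the board, which spans (150–395, 210–345). Lowering.

Emit:
apply_moves(moves=[[[0,0,0.035],0],[[0,0,0.035],0],[[0,0,0.02],0],[[0,0,0],0],[[0,0,0],0]])

```text
time_s: 11.9
tcp_pos: [0.5394, -0.2834, 0.0381]
ee_rot: [[0.083, -0.997, -0.002], [-0.997, -0.083, 0.0], [-0.0, 0.002, -1.0]]
wrist_force: [0.6, -0.7, 0.3]
gripper_width: 0.373
gripper_force: 29.4
```

Emit:
apply_moves(moves=[[[0,0,0.002],0],[[0,0,0.002],0],[[0,0,0.001],0],[[0,0,0],0]])

```text
time_s: 12.23
tcp_pos: [0.5402, -0.2846, 0.0346]
ee_rot: [[0.081, -0.997, 0.002], [-0.997, -0.081, -0.0], [0.001, -0.002, -1.0]]
wrist_force: [-0.3, 0.1, -0.2]
gripper_width: 0.363
gripper_force: 29.4
```

Emit:
apply_moves(moves=[[[0,0,0.0015],0],[[0,0,0],0],[[0,0,0.001],0],[[0,0,0],0]])

```text
time_s: 12.57
tcp_pos: [0.5396, -0.2847, 0.031]
ee_rot: [[0.081, -0.997, -0.0], [-0.997, -0.081, 0.0], [-0.0, 0.0, -1.0]]
wrist_force: [1.1, -0.4, -1.7]
gripper_width: 0.369
gripper_force: 29.4
```

Emit:
apply_moves(moves=[[[0,0,0.001],0],[[0,0,0],0],[[0,0,0],0]])

```text
time_s: 12.82
tcp_pos: [0.5397, -0.2847, 0.0308]
ee_rot: [[0.081, -0.997, -0.0], [-0.997, -0.081, -0.0], [0.0, 0.0, -1.0]]
wrist_force: [-2.1, 0.8, 4.7]
gripper_width: 0.369
gripper_force: 29.4
```

Emit:
apply_moves(moves=[[[0,0,0],0],[[0,0,0],0],[[0,0,0],0],[[0,0,0],0],[[0,0,0],0]], hand=0.087)

```text
time_s: 13.23
tcp_pos: [0.5397, -0.2846, 0.0297]
ee_rot: [[0.081, -0.997, -0.0], [-0.997, -0.081, 0.0], [-0.0, 0.0, -1.0]]
wrist_force: [1.1, -0.2, 0.1]
gripper_width: 0.664
gripper_force: 0.0
```

Emit:
apply_moves(moves=[[[0,0,-0.015],0],[[0,0,-0.035],0],[[0,0,-0.035],0],[[0,0,-0.02],0],[[0,0,0],0]])

```text
time_s: 13.65
tcp_pos: [0.543, -0.2859, 0.1409]
ee_rot: [[0.082, -0.997, 0.011], [-0.997, -0.082, -0.004], [0.005, -0.01, -1.0]]
wrist_force: [1.0, -0.9, 0.4]
gripper_width: 0.98
gripper_force: 0.0
```

Run:
```python
from meas import *
st(); plan([(.602,.303,.14,139,41)])
```

```text
13.65 [ 0.543  -0.2859  0.1409] yaw -175.29 J [-12.6  24.4  -8.2   0.1 -56.7  17.3] F [ 1.  -0.9  0.4] 0.980164131803683 0.0
-> (0.602, 0.303, 0.14, 139, 41)
   [[[-0.0388, -0.0071, 0.0001], 3.05], [[-0.0391, -0.0051, 0.0001], 3.05], [[-0.0393, -0.003, 0.0001], 3.05], [[-0.0394, -0.0009, 0.0001], 3.05], [[-0.0394, 0.0012, 0.0001], 3.05]]
   [[[-0.0393, 0.0033, 0.0001], 3.05], [[-0.0391, 0.0054, 0.0001], 3.05], [[-0.0387, 0.0075, 0.0001], 3.05], [[-0.0383, 0.0095, 0.0001], 3.05], [[-0.0377, 0.0115, 0.0001], 3.05]]
   [[[-0.0371, 0.0135, 0.0001], 3.05], [[-0.0363, 0.0155, 0.0001], 3.05], [[-0.0354, 0.0174, 0.0001], 3.05], [[-0.0344, 0.0192, 0.0001], 3.05], [[-0.0334, 0.021, 0.0001], 3.05]]
```

Emit:
apply_moves(moves=[[[-0.039,-0.007,0],3],[[-0.039,-0.005,0],3],[[-0.039,-0.003,0],3],[[-0.0395,-0.001,0],3],[[-0.0395,0.001,0],3]])

```text
time_s: 14.07
tcp_pos: [0.5589, -0.0869, 0.1344]
ee_rot: [[-0.183, -0.983, -0.001], [-0.983, 0.183, 0.0], [0.0, 0.001, -1.0]]
wrist_force: [1.2, -0.9, -0.4]
gripper_width: 0.995
gripper_force: 0.0
```

Emit:
apply_moves(moves=[[[-0.039,0.0035,0],3],[[-0.039,0.0055,0],3],[[-0.0385,0.0075,0],3],[[-0.038,0.0095,0],3],[[-0.0375,0.0115,0],3]])

```text
time_s: 14.48
tcp_pos: [0.577, 0.1087, 0.1344]
ee_rot: [[-0.431, -0.903, -0.001], [-0.903, 0.431, -0.0], [0.001, 0.001, -1.0]]
wrist_force: [1.2, -0.2, -0.3]
gripper_width: 1.0
gripper_force: 0.0
```

Emit:
apply_moves(moves=[[[-0.037,0.0135,0],3],[[-0.036,0.0155,0],3],[[-0.035,0.0175,0],3],[[-0.034,0.019,0],3],[[-0.033,0.021,0],3]])

```text
time_s: 14.9
tcp_pos: [0.5942, 0.3036, 0.1341]
ee_rot: [[-0.649, -0.76, -0.001], [-0.76, 0.649, -0.001], [0.001, 0.0, -1.0]]
wrist_force: [1.1, -0.3, 0.2]
gripper_width: 0.999
gripper_force: 0.0
```

Run:
```python
from meas import *
P=imaging.capture("wrist")
for m in models.cut_out(P,"whole_cheese")[:3]:
  ct=max(cv2.findContours(m["region"].astype(np.uint8),0,1)[0],key=cv2.contourArea)[:,0]
  c,rad=cv2.minEnclosingCircle((np.array([onz(P,q,.048)[:2] for q in ct])*1000).astype(np.float32));print(c,rad,m["confidence"],m["extent"])
cv2.imwrite("pics/w4.png",P["frame"]); st(); plan([(.603,.304,.018,139,40)])
```

```text
(726.2886962890625, 317.9394836425781) 26.95669174194336 0.98 [0.328, 0.706, 0.0597, 0.0883]
(532.2664794921875, 408.98455810546875) 18.924833297729492 0.8 [0.6731, 0.589, 0.0636, 0.0462]
(600.39501953125, 301.50018310546875) 33.150455474853516 0.77 [0.4352, 0.4238, 0.1147, 0.1798]
15.0 [0.5947 0.3071 0.1334] yaw 139.91 J [ 41.1  30.1   0.4  -0.  -60.2 -81.2] F [ 0.4 -1.4 -0.3] 0.999158483976113 0.0
-> (0.603, 0.304, 0.018, 139, 40)
   [[[-0.001, -0.0028, 0.0385], 0.3], [[-0.001, -0.0028, 0.0385], 0.3], [[-0.001, -0.0028, 0.0385], 0.3]]
```

View pics/w4.png

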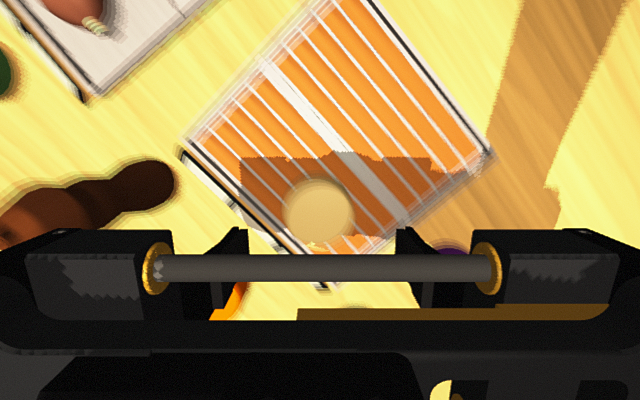

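The whole cheese sits at (320,205), centred between the fingers. Descending and gripping.

Emit:
apply_moves(moves=[[[0,-0.004,0.035],0],[[-0.001,-0.003,0.035],0],[[0,0,0.025],0],[[0,0,0.02],0],[[0,0,0],0]])

```text
time_s: 15.42
tcp_pos: [0.5975, 0.2952, 0.014]
ee_rot: [[-0.649, -0.761, -0.009], [-0.761, 0.649, -0.006], [0.01, 0.003, -1.0]]
wrist_force: [-0.7, -0.7, -0.9]
gripper_width: 1.001
gripper_force: 0.0
```

Emit:
apply_moves(moves=[[[0,0,0],0],[[0,0,0],0],[[0,0,0],0],[[0,0,0],0],[[0,0,0],0]], hand=0.045)

```text
time_s: 15.83
tcp_pos: [0.6013, 0.2987, 0.0218]
ee_rot: [[-0.647, -0.762, 0.002], [-0.762, 0.647, 0.002], [-0.003, -0.0, -1.0]]
wrist_force: [0.2, 0.7, 2.9]
gripper_width: 0.728
gripper_force: 30.0
```

Emit:
apply_moves(moves=[[[0,0,-0.01],0],[[0,0,-0.02],0],[[0,0,-0.015],0],[[0.02,0.014,0],0],[[0.024,0.0165,0],0]])

```text
time_s: 16.25
tcp_pos: [0.5505, 0.2851, 0.0669]
ee_rot: [[-0.648, -0.761, 0.004], [-0.761, 0.648, 0.003], [-0.005, -0.001, -1.0]]
wrist_force: [-1.4, 0.0, -1.1]
gripper_width: 0.727
gripper_force: 30.0
```

Emit:
apply_moves(moves=[[[0.024,0.0165,0],0],[[0.02,0.014,0],0],[[0,0,0],0],[[0,0,0],0]])

```text
time_s: 16.58
tcp_pos: [0.4965, 0.2703, 0.0663]
ee_rot: [[-0.647, -0.763, 0.001], [-0.763, 0.647, 0.001], [-0.001, -0.0, -1.0]]
wrist_force: [0.6, 0.2, -0.8]
gripper_width: 0.728
gripper_force: 30.0
```

Emit:
apply_moves(moves=[[[0,0,0.02],0],[[0,0,0.016],0],[[0,0,0],0],[[0,0,0],0],[[0,0,0],0]])

```text
time_s: 17.0
tcp_pos: [0.4984, 0.2711, 0.0299]
ee_rot: [[-0.647, -0.762, 0.002], [-0.762, 0.647, 0.001], [-0.002, -0.001, -1.0]]
wrist_force: [-1.3, -0.4, -1.9]
gripper_width: 0.73
gripper_force: 30.0
```

Emit:
apply_moves(moves=[[[0,0,0.003],0],[[0,0,0.002],0],[[0,0,0.001],0],[[0,0,0],0],[[0,0,0],0]])

```text
time_s: 17.42
tcp_pos: [0.4973, 0.2705, 0.0232]
ee_rot: [[-0.647, -0.762, 0.0], [-0.762, 0.647, 0.0], [-0.0, -0.0, -1.0]]
wrist_force: [0.4, 0.1, -1.7]
gripper_width: 0.724
gripper_force: 30.0
```

Emit:
apply_moves(moves=[[[0,0,0.001],0],[[0,0,0],0],[[0,0,0.001],0],[[0,0,0],0]])

```text
time_s: 17.75
tcp_pos: [0.4973, 0.2705, 0.0218]
ee_rot: [[-0.647, -0.762, 0.0], [-0.762, 0.647, -0.0], [-0.0, -0.0, -1.0]]
wrist_force: [-1.7, 0.0, 4.5]
gripper_width: 0.729
gripper_force: 30.0
```

Contact. Releasing, then going back for the half.

Emit:
apply_moves(moves=[[[0,0,0],0],[[0,0,0],0],[[0,0,0],0],[[0,0,0],0]], hand=0.087)

```text
time_s: 18.08
tcp_pos: [0.4974, 0.2706, 0.021]
ee_rot: [[-0.648, -0.762, 0.0], [-0.762, 0.648, 0.0], [-0.0, -0.0, -1.0]]
wrist_force: [-0.3, -0.2, 0.3]
gripper_width: 0.94
gripper_force: 0.0
```

Emit:
apply_moves(moves=[[[0,0,-0.015],0],[[0,0,-0.035],0],[[0,0,-0.035],0],[[0,0,-0.03],0],[[0,0,0],0]])

```text
time_s: 18.5
tcp_pos: [0.5008, 0.273, 0.143]
ee_rot: [[-0.646, -0.763, 0.011], [-0.763, 0.646, 0.008], [-0.013, -0.003, -1.0]]
wrist_force: [0.4, -0.2, 0.6]
gripper_width: 0.999
gripper_force: 0.0
```

Run:
```python
from meas import *
st(); plan([(.54,-.285,.14,184.6,41)])
```

```text
18.5 [0.5008 0.273  0.143 ] yaw 139.73 J [ 44.9  20.4 -14.5   0.2 -54.4 -85.3] F [ 0.4 -0.2  0.6] 0.9993808403351654 0.0
-> (0.54, -0.285, 0.14, 184.6, 41)
   [[[0.0286, -0.0279, 0.0002], -3.2], [[0.0301, -0.0263, 0.0002], -3.2], [[0.0315, -0.0245, 0.0002], -3.2], [[0.0329, -0.0227, 0.0002], -3.2], [[0.0341, -0.0209, 0.0002], -3.2]]
   [[[0.0352, -0.0189, 0.0002], -3.2], [[0.0362, -0.0169, 0.0002], -3.2], [[0.0371, -0.0149, 0.0002], -3.2], [[0.0379, -0.0128, 0.0002], -3.2], [[0.0385, -0.0106, 0.0002], -3.2]]
   [[[0.039, -0.0085, 0.0002], -3.2], [[0.0395, -0.0063, 0.0002], -3.2], [[0.0398, -0.0041, 0.0002], -3.2], [[0.0399, -0.0018, 0.0002], -3.2]]
```

Emit:
apply_moves(moves=[[[0.0285,-0.028,0],-3.2],[[0.03,-0.0265,0],-3.2],[[0.0315,-0.0245,0],-3.2],[[0.033,-0.0225,0],-3.2],[[0.034,-0.021,0],-3.2]])

```text
time_s: 18.92
tcp_pos: [0.5109, 0.0695, 0.1359]
ee_rot: [[-0.409, -0.912, 0.0], [-0.912, 0.409, 0.0], [-0.0, -0.0, -1.0]]
wrist_force: [0.1, 0.1, -0.7]
gripper_width: 0.998
gripper_force: 0.0
```

Emit:
apply_moves(moves=[[[0.035,-0.019,0],-3.2],[[0.036,-0.017,0],-3.2],[[0.037,-0.015,0],-3.2],[[0.038,-0.013,0],-3.2],[[0.0385,-0.0105,0],-3.2]])

```text
time_s: 19.33
tcp_pos: [0.5251, -0.1299, 0.1359]
ee_rot: [[-0.142, -0.99, 0.0], [-0.99, 0.142, 0.0], [-0.0, -0.0, -1.0]]
wrist_force: [0.2, 1.1, -0.9]
gripper_width: 0.998
gripper_force: 0.0
```

Emit:
apply_moves(moves=[[[0.039,-0.0085,0],-3.2],[[0.0395,-0.0065,0],-3.2],[[0.04,-0.004,0],-3.2],[[0.04,-0.002,0],-3.2],[[0,0,0],0]])

```text
time_s: 19.75
tcp_pos: [0.5364, -0.2938, 0.1352]
ee_rot: [[0.073, -0.997, 0.0], [-0.997, -0.073, -0.002], [0.002, -0.0, -1.0]]
wrist_force: [0.4, -0.1, 0.4]
gripper_width: 1.003
gripper_force: 0.0
```

Emit:
apply_moves(moves=[[[0,0,0],0],[[0,0,0],0]], hand=0.065)

```text
time_s: 19.92
tcp_pos: [0.5359, -0.2877, 0.1354]
ee_rot: [[0.076, -0.997, -0.001], [-0.997, -0.076, 0.001], [-0.001, 0.001, -1.0]]
wrist_force: [-0.3, -1.1, 0.3]
gripper_width: 0.926
gripper_force: 0.0
```

Run:
```python
from meas import *
st(); plan([(.54,-.285,.031,184.6,41)])
P={c:imaging.capture(c) for c in("wrist","top")}
for c,n in(("wrist","half_cheese"),("top","whole_cheese")):
  for m in models.cut_out(P[c],n)[:3]:
    ct=max(cv2.findContours(m["region"].astype(np.uint8),0,1)[0],key=cv2.contourArea)[:,0]
    rc=cv2.minAreaRect((np.array([onz(P[c],q,.060 if c=="wrist" else .048)[:2] for q in ct])*1000).astype(np.float32)); print(n,c,np.round(rc[0],1),np.round(rc[1],1),round(rc[2],1),round(m["confidence"],2))
```

```text
19.9167 [ 0.5359 -0.2877  0.1354] yaw -175.62 J [-13.   24.6  -8.8  -0.  -56.6  17.4] F [-0.3 -1.1  0.3] 0.9260773851510925 0.0
-> (0.54, -0.285, 0.031, 184.6, 41)
   [[[-0.0008, -0.0014, 0.0348], -0.07], [[-0.0008, -0.0014, 0.0348], -0.07], [[-0.0008, -0.0014, 0.0348], -0.07]]
half_cheese wrist [ 541.  -287.6] [32.  66.8] 7.0 0.89
whole_cheese top [498.5 272.1] [59.6 65.1] 0.4 0.95
whole_cheese top [734.9 299.6] [69.5 61.8] 45.7 0.86
whole_cheese top [663.7 440.2] [74.5 60. ] 64.1 0.75
```

Emit:
apply_moves(moves=[[[-0.001,-0.002,0.035],0],[[0,-0.002,0.035],0],[[0,0,0.025],0],[[0,0,0.008],0],[[0,0,0],0]])

```text
time_s: 20.53
tcp_pos: [0.539, -0.2852, 0.0309]
ee_rot: [[0.079, -0.997, -0.005], [-0.997, -0.079, 0.001], [-0.002, 0.005, -1.0]]
wrist_force: [0.2, -0.1, 0.1]
gripper_width: 0.745
gripper_force: 0.0
```

Emit:
apply_moves(moves=[[[0,0,0],0],[[0,0,0],0],[[0,0,0],0],[[0,0,0],0],[[0,0,0],0]], hand=0.015)

```text
time_s: 20.95
tcp_pos: [0.541, -0.2866, 0.0343]
ee_rot: [[0.077, -0.997, 0.002], [-0.997, -0.077, -0.001], [0.001, -0.002, -1.0]]
wrist_force: [-0.0, -1.4, 0.1]
gripper_width: 0.453
gripper_force: 0.0
```

Emit:
apply_moves(moves=[[[0,0,0],0],[[0,0,0],0],[[0,0,0],0]])

```text
time_s: 21.2
tcp_pos: [0.5405, -0.2866, 0.0338]
ee_rot: [[0.078, -0.997, 0.001], [-0.997, -0.078, -0.0], [0.0, -0.001, -1.0]]
wrist_force: [-1.6, 0.7, 4.5]
gripper_width: 0.369
gripper_force: 29.5
```

Run:
```python
from meas import *
st(); s=r.sense()["tcp_pos"]; plan([(.6,.275,.14,183,41)],start=(s[0],s[1],.14,184.6))
```

```text
21.2 [ 0.5405 -0.2866  0.0338] yaw -175.55 J [-12.8  31.6 -14.1   0.  -44.3  17.2] F [-1.6  0.7  4.5] 0.3689449702803573 29.503239572329676
-> (0.6, 0.275, 0.14, 183, 41)
   [[[-0.0396, -0.0075, -0.0], 0.11], [[-0.0397, -0.0074, -0.0], 0.11], [[-0.0397, -0.0073, -0.0], 0.11], [[-0.0397, -0.0072, -0.0], 0.11], [[-0.0397, -0.0071, -0.0], 0.11]]
   [[[-0.0397, -0.0071, -0.0], 0.11], [[-0.0397, -0.007, -0.0], 0.11], [[-0.0397, -0.0069, -0.0], 0.11], [[-0.0398, -0.0068, -0.0], 0.11], [[-0.0398, -0.0067, -0.0], 0.11]]
   [[[-0.0398, -0.0067, -0.0], 0.11], [[-0.0398, -0.0066, -0.0], 0.11], [[-0.0398, -0.0065, -0.0], 0.11], [[-0.0398, -0.0064, -0.0], 0.11]]
```

Emit:
apply_moves(moves=[[[0,0,-0.015],0],[[0,0,-0.03],0],[[0,0,-0.035],0],[[-0.02,-0.004,-0.025],0.1],[[-0.04,-0.007,0],0.1]])

```text
time_s: 21.62
tcp_pos: [0.5503, -0.229, 0.1439]
ee_rot: [[0.07, -0.997, 0.012], [-0.998, -0.07, -0.004], [0.005, -0.011, -1.0]]
wrist_force: [2.5, 1.5, -1.2]
gripper_width: 0.37
gripper_force: 29.5
```

Emit:
apply_moves(moves=[[[-0.04,-0.007,0],0.1],[[-0.04,-0.007,0],0.1],[[-0.04,-0.007,0],0.1],[[-0.04,-0.007,0],0.1],[[-0.04,-0.007,0],0.1]])

```text
time_s: 22.03
tcp_pos: [0.5671, -0.0219, 0.1377]
ee_rot: [[0.065, -0.998, -0.001], [-0.998, -0.065, 0.0], [-0.0, 0.0, -1.0]]
wrist_force: [-0.5, -0.5, -0.3]
gripper_width: 0.366
gripper_force: 29.5
```

Emit:
apply_moves(moves=[[[-0.04,-0.007,0],0.1],[[-0.04,-0.007,0],0.1],[[-0.04,-0.007,0],0.1],[[-0.04,-0.007,0],0.1],[[-0.04,-0.007,0],0.1]])

```text
time_s: 22.45
tcp_pos: [0.5896, 0.1799, 0.1376]
ee_rot: [[0.056, -0.998, -0.001], [-0.998, -0.056, -0.0], [0.0, 0.001, -1.0]]
wrist_force: [0.8, 0.4, -0.9]
gripper_width: 0.369
gripper_force: 29.5
```

Emit:
apply_moves(moves=[[[-0.04,-0.007,0],0.1],[[-0.04,-0.007,0],0.1],[[-0.015,-0.003,0],0],[[0,0,0],0],[[0,0,0],0]])

```text
time_s: 22.87
tcp_pos: [0.6012, 0.2742, 0.1369]
ee_rot: [[0.054, -0.999, -0.002], [-0.999, -0.054, -0.001], [0.001, 0.002, -1.0]]
wrist_force: [-0.3, -0.3, -1.4]
gripper_width: 0.367
gripper_force: 29.5
```

Run:
```python
from meas import *
st(); plan([(.601,.276,.026,183,30)])
```

```text
22.8667 [0.6012 0.2742 0.1369] yaw -176.89 J [ 38.5  29.3  -0.6  -0.  -60.3 -35.4] F [-0.3 -0.3 -1.4] 0.366873731084716 29.516928692110014
-> (0.601, 0.276, 0.026, 183, 30)
   [[[-0.0005, 0.0, 0.0277], 0.03], [[-0.0005, 0.0, 0.0277], 0.03], [[-0.0005, 0.0, 0.0277], 0.03], [[-0.0005, 0.0, 0.0277], 0.03]]
```

Emit:
apply_moves(moves=[[[-0.001,0,0.035],0],[[-0.001,0,0.035],0],[[0,0,0.025],0],[[0,0,0.01],0],[[0,0,0],0]])

```text
time_s: 23.28
tcp_pos: [0.6, 0.2729, 0.03]
ee_rot: [[0.051, -0.999, -0.006], [-0.999, -0.051, -0.004], [0.004, 0.006, -1.0]]
wrist_force: [-0.3, 0.1, -1.3]
gripper_width: 0.368
gripper_force: 29.5
```

Emit:
apply_moves(moves=[[[0,0,0.003],0],[[0,0,0.002],0],[[0,0,0.001],0],[[0,0,0],0],[[0,0,0],0]])

```text
time_s: 23.7
tcp_pos: [0.6022, 0.2761, 0.0282]
ee_rot: [[0.053, -0.999, 0.002], [-0.999, -0.053, 0.001], [-0.001, -0.002, -1.0]]
wrist_force: [-0.2, 0.9, -0.5]
gripper_width: 0.367
gripper_force: 29.5
```

Emit:
apply_moves(moves=[[[0,0,0.001],0],[[0,0,0],0],[[0,0,0],0]])

```text
time_s: 23.95
tcp_pos: [0.6017, 0.2759, 0.0262]
ee_rot: [[0.053, -0.999, 0.0], [-0.999, -0.053, 0.0], [-0.0, -0.0, -1.0]]
wrist_force: [-0.2, 0.2, -1.8]
gripper_width: 0.365
gripper_force: 29.5
```

Emit:
apply_moves(moves=[[[0,0,0.002],0],[[0,0,0],0],[[0,0,0.001],0],[[0,0,0],0],[[0,0,0],0]])

```text
time_s: 24.37
tcp_pos: [0.6017, 0.2757, 0.0229]
ee_rot: [[0.053, -0.999, -0.0], [-0.999, -0.053, -0.0], [0.0, 0.0, -1.0]]
wrist_force: [-0.1, -0.3, -1.1]
gripper_width: 0.367
gripper_force: 29.5
```

Emit:
apply_moves(moves=[[[0,0,0.001],0],[[0,0,0],0],[[0,0,0],0]])

```text
time_s: 24.62
tcp_pos: [0.6017, 0.2757, 0.022]
ee_rot: [[0.053, -0.999, -0.0], [-0.999, -0.053, -0.0], [0.0, 0.0, -1.0]]
wrist_force: [0.1, 0.6, -0.8]
gripper_width: 0.369
gripper_force: 29.5
```

Emit:
apply_moves(moves=[[[0,0,0.001],0],[[0,0,0],0],[[0,0,0],0]])

```text
time_s: 24.87
tcp_pos: [0.6018, 0.2758, 0.0218]
ee_rot: [[0.053, -0.999, 0.0], [-0.999, -0.053, 0.0], [-0.0, -0.0, -1.0]]
wrist_force: [-2.7, -0.8, 3.5]
gripper_width: 0.369
gripper_force: 29.5
```

Emit:
apply_moves(moves=[[[0,0,0],0],[[0,0,0],0],[[0,0,0],0],[[0,0,0],0]], hand=0.06)

```text
time_s: 25.2
tcp_pos: [0.6017, 0.2757, 0.0207]
ee_rot: [[0.053, -0.999, -0.0], [-0.999, -0.053, -0.0], [0.0, 0.0, -1.0]]
wrist_force: [-0.3, -0.2, 0.3]
gripper_width: 0.587
gripper_force: 0.0
```

Emit:
apply_moves(moves=[[[0,0,-0.015],0],[[0,0,-0.035],0],[[0,0,-0.035],0],[[0,0,-0.035],0],[[0,0,0],0]])

```text
time_s: 25.62
tcp_pos: [0.6061, 0.278, 0.1499]
ee_rot: [[0.055, -0.998, 0.014], [-0.998, -0.055, 0.007], [-0.006, -0.014, -1.0]]
wrist_force: [0.6, 0.3, 1.5]
gripper_width: 0.688
gripper_force: 0.0
```

Run:
```python
from meas import *
st(); plan([(.521,-.030,.14,174.5,41)])
```

```text
25.6167 [0.6061 0.278  0.1499] yaw -176.86 J [ 38.6  28.7   0.3   0.2 -60.7 -35.5] F [0.6 0.3 1.5] 0.6880818831396305 0.0
-> (0.521, -0.03, 0.14, 174.5, 41)
   [[[0.0379, 0.0127, 0.0012], 1.08], [[0.0381, 0.012, 0.0012], 1.08], [[0.0383, 0.0113, 0.0012], 1.08], [[0.0385, 0.0106, 0.0012], 1.08], [[0.0387, 0.0098, 0.0012], 1.08]]
   [[[0.0389, 0.0091, 0.0012], 1.08], [[0.039, 0.0084, 0.0012], 1.08], [[0.0392, 0.0076, 0.0012], 1.08]]
```

Emit:
apply_moves(moves=[[[0.038,0.0125,0.002],1.1],[[0.038,0.012,0.002],1.1],[[0.0385,0.0115,0.002],1.1],[[0.0385,0.0105,0.002],1.1],[[0.0385,0.01,0],1.1]], hand=0.072)

```text
time_s: 26.03
tcp_pos: [0.5469, 0.0817, 0.1324]
ee_rot: [[-0.043, -0.999, -0.001], [-0.999, 0.043, -0.0], [0.0, 0.001, -1.0]]
wrist_force: [1.4, -0.4, -0.5]
gripper_width: 0.825
gripper_force: 0.0
```

Emit:
apply_moves(moves=[[[0.039,0.009,0],1.1],[[0.039,0.0085,0],1.1],[[0.039,0.0075,0],1.1],[[0,0,0],0],[[0,0,0],0]])

```text
time_s: 26.45
tcp_pos: [0.5152, -0.0337, 0.1331]
ee_rot: [[-0.104, -0.995, 0.0], [-0.995, 0.104, 0.0], [-0.0, -0.0, -1.0]]
wrist_force: [-0.7, 0.0, 0.2]
gripper_width: 0.826
gripper_force: 0.0
```

Run:
```python
from meas import *
st(); 
P={c:imaging.capture(c) for c in("wrist","top")}
for c,n,z in(("wrist","cut_salami",.026),("wrist","whole_salami",.026),("top","whole_cheese",.048),("top","half_cheese",.048)):
  for m in models.cut_out(P[c],n)[:2]:
    ct=max(cv2.findContours(m["region"].astype(np.uint8),0,1)[0],key=cv2.contourArea)[:,0]
    rc=cv2.minAreaRect((np.array([onz(P[c],q,z)[:2] for q in ct])*1000).astype(np.float32)); print(n,c,np.round(rc[0],1),np.round(rc[1],1),round(rc[2],1),round(m["confidence"],2))
cv2.imwrite("pics/w5.png",P["wrist"]["frame"])
```

```text
26.45 [ 0.5152 -0.0337  0.1331] yaw 174.04 J [ 14.3  16.5 -22.   -0.  -51.5 -20.2] F [-0.7  0.   0.2] 0.8255834613529734 0.0
cut_salami wrist [522.4 -22.9] [90.1 48.1] 85.0 0.76
whole_salami wrist [625.6 -33.7] [91.1 53.1] 79.7 0.61
whole_cheese top [543.4 441.2] [62.8 70.9] 0.5 0.9
whole_cheese top [736.8 299. ] [69.1 61.6] 28.1 0.88
half_cheese top [598.4 278.1] [35.  65.8] 3.9 0.83
```

View pics/w5.png

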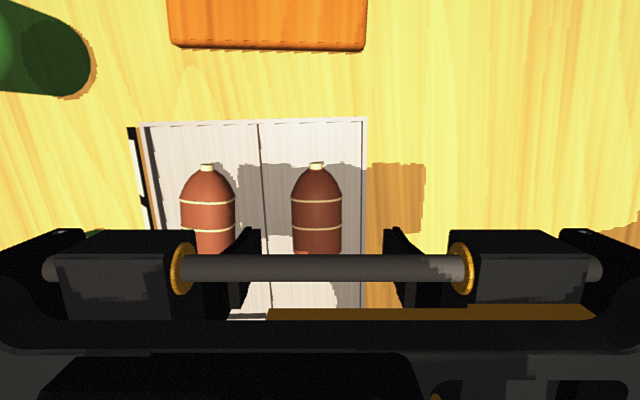

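The cut salami is at (316,210), centred between the fingers at (245,265) and (395,265). The whole salami is at (208,210), clear of the front finger. Descending.

Emit:
apply_moves(moves=[[[-0.002,-0.003,0.035],0],[[0,-0.004,0.035],0],[[0,0,0.025],0],[[0,0,0.017],0],[[0,0,0],0]])

```text
time_s: 27.17
tcp_pos: [0.5204, -0.0302, 0.0172]
ee_rot: [[-0.1, -0.995, -0.008], [-0.995, 0.1, -0.002], [0.002, 0.008, -1.0]]
wrist_force: [0.1, 0.5, -0.3]
gripper_width: 0.827
gripper_force: 0.0
```

Emit:
apply_moves(moves=[[[0,0,0],0],[[0,0,0],0],[[0,0,0.002],0],[[0,0,0],0],[[0,0,0],0]], hand=0.03)

```text
time_s: 27.58
tcp_pos: [0.5231, -0.0305, 0.02]
ee_rot: [[-0.1, -0.995, 0.001], [-0.995, 0.1, 0.0], [-0.0, -0.001, -1.0]]
wrist_force: [-1.2, -0.6, 2.9]
gripper_width: 0.55
gripper_force: 29.8
```

Emit:
apply_moves(moves=[[[0,0,0],0],[[0,0,0],0]])

```text
time_s: 27.75
tcp_pos: [0.5231, -0.0305, 0.02]
ee_rot: [[-0.1, -0.995, 0.001], [-0.995, 0.1, 0.0], [-0.0, -0.001, -1.0]]
wrist_force: [-3.0, 1.3, 6.5]
gripper_width: 0.551
gripper_force: 29.8
```

Emit:
apply_moves(moves=[[[0,0,-0.015],0],[[0,0,-0.03],0],[[0,0,-0.03],0],[[0.0365,-0.005,0],0],[[0.0365,-0.005,0],0]])

```text
time_s: 28.17
tcp_pos: [0.5276, -0.1035, 0.0965]
ee_rot: [[-0.096, -0.995, 0.006], [-0.995, 0.096, 0.001], [-0.001, -0.006, -1.0]]
wrist_force: [1.2, 0.1, -2.1]
gripper_width: 0.547
gripper_force: 29.8
```

Emit:
apply_moves(moves=[[[0.0365,-0.005,0],0],[[0.0365,-0.005,0],0],[[0.0365,-0.005,0],0],[[0.0365,-0.005,0],0],[[0.0365,-0.005,0],0]])

```text
time_s: 28.58
tcp_pos: [0.5318, -0.2901, 0.0938]
ee_rot: [[-0.101, -0.995, 0.0], [-0.995, 0.101, 0.0], [-0.0, -0.0, -1.0]]
wrist_force: [0.3, 1.3, -1.7]
gripper_width: 0.55
gripper_force: 29.8
```

Emit:
apply_moves(moves=[[[0,0,0],0],[[0,0,0.03],0],[[0,0,0.02],0],[[0,0,0],0],[[0,0,0],0]])

```text
time_s: 29.0
tcp_pos: [0.5313, -0.2881, 0.043]
ee_rot: [[-0.1, -0.995, -0.003], [-0.995, 0.1, 0.001], [-0.0, 0.003, -1.0]]
wrist_force: [0.0, -0.6, -1.2]
gripper_width: 0.553
gripper_force: 29.8
```

Emit:
apply_moves(moves=[[[0,0,0.005],0],[[0,0,0.003],0],[[0,0,0.001],0],[[0,0,0],0],[[0,0,0],0]])

```text
time_s: 29.42
tcp_pos: [0.5326, -0.2882, 0.0356]
ee_rot: [[-0.1, -0.995, 0.001], [-0.995, 0.1, -0.0], [0.0, -0.001, -1.0]]
wrist_force: [-0.1, 0.1, -0.9]
gripper_width: 0.551
gripper_force: 29.8
```

Emit:
apply_moves(moves=[[[0,0,0.001],0],[[0,0,0],0],[[0,0,0.001],0],[[0,0,0],0]])

```text
time_s: 29.75
tcp_pos: [0.5321, -0.2883, 0.0329]
ee_rot: [[-0.1, -0.995, -0.0], [-0.995, 0.1, 0.0], [-0.0, 0.0, -1.0]]
wrist_force: [0.4, -0.5, -0.7]
gripper_width: 0.551
gripper_force: 29.8
```

Emit:
apply_moves(moves=[[[0,0,0.001],0],[[0,0,0],0],[[0,0,0.0005],0],[[0,0,0],0]])

```text
time_s: 30.08
tcp_pos: [0.5323, -0.2884, 0.0321]
ee_rot: [[-0.1, -0.995, 0.0], [-0.995, 0.1, -0.0], [0.0, -0.0, -1.0]]
wrist_force: [-1.4, 1.0, 2.4]
gripper_width: 0.552
gripper_force: 29.8
```

Emit:
apply_moves(moves=[[[0,0,0],0],[[0,0,0],0],[[0,0,0],0],[[0,0,0],0]], hand=0.075)

```text
time_s: 30.42
tcp_pos: [0.5322, -0.2883, 0.0314]
ee_rot: [[-0.1, -0.995, 0.0], [-0.995, 0.1, 0.0], [-0.0, -0.0, -1.0]]
wrist_force: [0.2, 0.5, -0.8]
gripper_width: 0.769
gripper_force: 0.0
```

Emit:
apply_moves(moves=[[[0,0,-0.015],0],[[0,0,-0.035],0],[[0,0,-0.035],0],[[0,0,-0.03],0],[[0,0,0],0]])

```text
time_s: 30.83
tcp_pos: [0.5362, -0.29, 0.1541]
ee_rot: [[-0.099, -0.995, 0.013], [-0.995, 0.099, -0.006], [0.004, -0.013, -1.0]]
wrist_force: [1.3, 0.6, 1.1]
gripper_width: 0.861
gripper_force: 0.0
```

Run:
```python
from meas import *
st(); plan([(.615,-.036,.145,170,41)])
P=imaging.capture("top")
for n,z in(("whole_salami",.026),("oil_bottle",.03)):
  for m in models.cut_out(P,n)[:2]:
    ct=max(cv2.findContours(m["region"].astype(np.uint8),0,1)[0],key=cv2.contourArea)[:,0]
    W=np.array([onz(P,q,z)[:2] for q in ct])*1000; rc=cv2.minAreaRect(W.astype(np.float32)); print(n,np.round(rc[0],1),np.round(rc[1],1),round(rc[2],1),round(m["confidence"],2),W.min(0),W.max(0))
```

```text
30.8333 [ 0.5362 -0.29    0.1541] yaw 174.34 J [-13.1  23.3  -8.1   0.2 -57.9   7.4] F [1.3 0.6 1.1] 0.8605448882992753 0.0
-> (0.615, -0.036, 0.145, 170, 41)
   [[[-0.0372, -0.0076, 0.0013], 0.62], [[-0.0373, -0.0072, 0.0013], 0.62], [[-0.0374, -0.0068, 0.0013], 0.62], [[-0.0374, -0.0064, 0.0013], 0.62], [[-0.0375, -0.006, 0.0013], 0.62]]
   [[[-0.0376, -0.0056, 0.0013], 0.62], [[-0.0376, -0.0052, 0.0013], 0.62]]
whole_salami [627.6  -3.5] [148.3  49.7] 80.5 0.79 [596.7773 -76.658 ] [659.328   69.0939]
oil_bottle [771.9   5.9] [ 59.1 100.8] 81.1 0.69 [722.7209 -24.8452] [821.0237  35.9495]
oil_bottle [ 753.9 -190.5] [ 67.2 102.3] 45.5 0.63 [ 711.005  -236.6586] [ 798.2898 -145.8669]
```

Emit:
apply_moves(moves=[[[-0.037,-0.0075,0],0.6],[[-0.037,-0.0075,0],0.6],[[-0.037,-0.007,0],0.6],[[-0.0375,-0.0065,0],0.6],[[-0.0375,-0.006,0],0.6]], hand=0.07)

```text
time_s: 31.4
tcp_pos: [0.5881, -0.1062, 0.1444]
ee_rot: [[-0.153, -0.988, -0.004], [-0.988, 0.153, -0.0], [0.001, 0.004, -1.0]]
wrist_force: [0.2, -0.0, -0.1]
gripper_width: 0.805
gripper_force: 0.0
```

Emit:
apply_moves(moves=[[[-0.0375,-0.006,0],0.6],[[-0.0375,-0.005,0],0.7],[[0,0,0],0],[[0,0,0],0],[[0,0,0],0]])

```text
time_s: 31.82
tcp_pos: [0.6106, -0.0356, 0.1448]
ee_rot: [[-0.174, -0.985, -0.004], [-0.985, 0.174, -0.0], [0.001, 0.003, -1.0]]
wrist_force: [-0.2, -0.8, -0.1]
gripper_width: 0.802
gripper_force: 0.0
```

Run:
```python
from meas import *
st(); plan([(.620,-.0345,.018,170,40)])
P=imaging.capture("wrist"); cv2.imwrite("pics/w6.png",P["frame"])
for n,z in(("whole_salami",.026),("salami_tray",.016)):
  for m in models.cut_out(P,n)[:1]:
    ct=max(cv2.findContours(m["region"].astype(np.uint8),0,1)[0],key=cv2.contourArea)[:,0]
    W=np.array([onz(P,q,z)[:2] for q in ct])*1000; rc=cv2.minAreaRect(W.astype(np.float32)); print(n,np.round(rc[0],1),np.round(rc[1],1),round(rc[2],1),round(m["confidence"],2),W.min(0),W.max(0))
```

```text
31.8167 [ 0.6106 -0.0356  0.1448] yaw 169.96 J [ 11.8  24.5  -7.5  -0.  -58.2 -21.8] F [-0.2 -0.8 -0.1] 0.8024551755106842 0.0
-> (0.62, -0.0345, 0.018, 170, 40)
   [[[-0.0007, -0.0023, 0.0317], -0.01], [[-0.0007, -0.0023, 0.0317], -0.01], [[-0.0007, -0.0023, 0.0317], -0.01], [[-0.0007, -0.0023, 0.0317], -0.01]]
whole_salami [625.9 -27.6] [102.1  48.2] 80.2 0.9 [598.6941 -78.2817] [656.7792  25.5648]
salami_tray [585.9 -35.5] [158.9 228.7] 84.8 0.9 [ 467.9851 -120.4761] [701.889   52.2393]
```

View pics/w6.png

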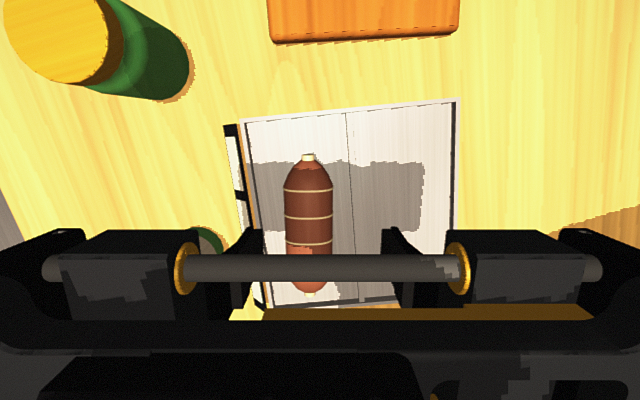

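The whole salami at (308,215) lies along the finger line. The bottle base shows at (210,240), just beside the front of the gripper, so I'll keep the TCP slightly short of the salami centre and go straight down.

Emit:
apply_moves(moves=[[[-0.001,-0.004,0.02],0],[[0,-0.004,0.025],0],[[0,-0.002,0.03],0],[[0,0,0.025],0],[[0,0,0],0]])

```text
time_s: 32.38
tcp_pos: [0.6172, -0.0381, 0.041]
ee_rot: [[-0.178, -0.984, -0.011], [-0.984, 0.178, -0.001], [0.003, 0.011, -1.0]]
wrist_force: [-1.2, 0.1, -1.2]
gripper_width: 0.799
gripper_force: 0.0
```

Emit:
apply_moves(moves=[[[0,0,0.015],0],[[0,0,0.01],0],[[0,0,0],0],[[0,0,0],0]])

```text
time_s: 32.72
tcp_pos: [0.6218, -0.0367, 0.0221]
ee_rot: [[-0.175, -0.985, 0.0], [-0.985, 0.175, -0.0], [0.0, -0.0, -1.0]]
wrist_force: [0.6, 0.0, 0.5]
gripper_width: 0.807
gripper_force: 0.0
```

Emit:
apply_moves(moves=[[[0,0,0],0],[[0,0,0],0],[[0,0,0],0],[[0,0,0],0],[[0,0,0],0]], hand=0.03)

```text
time_s: 33.13
tcp_pos: [0.6223, -0.0362, 0.0223]
ee_rot: [[-0.174, -0.985, 0.002], [-0.985, 0.174, 0.0], [-0.0, -0.002, -1.0]]
wrist_force: [-0.3, -0.2, 1.9]
gripper_width: 0.551
gripper_force: 29.9
```

Emit:
apply_moves(moves=[[[0,0,0],0],[[0,0,-0.005],0],[[0,0,-0.005],0],[[0,0,-0.01],0],[[0,0,0],0]])

```text
time_s: 33.55
tcp_pos: [0.6229, -0.0361, 0.0437]
ee_rot: [[-0.174, -0.985, 0.003], [-0.985, 0.174, 0.0], [-0.001, -0.003, -1.0]]
wrist_force: [-0.1, 0.4, -0.8]
gripper_width: 0.55
gripper_force: 29.9
```

Emit:
apply_moves(moves=[[[0,0,-0.015],0],[[0,0,-0.015],0],[[0,0,0],0],[[0,0,0],0]])

```text
time_s: 33.88
tcp_pos: [0.6222, -0.036, 0.0723]
ee_rot: [[-0.175, -0.985, 0.002], [-0.985, 0.175, 0.001], [-0.001, -0.002, -1.0]]
wrist_force: [-0.1, 0.2, -2.0]
gripper_width: 0.551
gripper_force: 29.9
```

Run:
```python
from meas import *
st(); print(r.sense()["moment"])
A=imaging.capture("wrist")["frame"][100:330,200:500];B=imaging.capture("scene")["frame"][150:265,230:380]
cv2.imwrite("pics/c7.png",np.hstack([cv2.resize(A,(390,300)),cv2.resize(B,(391,300),interpolation=2)]))
```

```text
33.8833 [ 0.6222 -0.036   0.0723] yaw 169.94 J [ 11.5  29.7 -10.6  -0.  -49.6 -21.6] F [-0.1  0.2 -2. ] 0.5509657568043528 29.946564305573702
[-0.0001  0.1709 -0.0333]
```

View pics/c7.png

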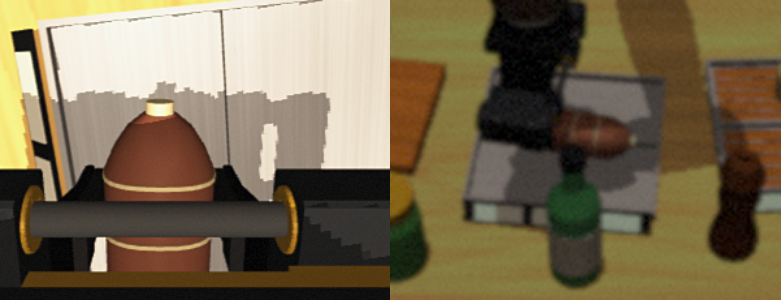

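The salami is held level: the wrist crop shows it straight between the fingers, and the scene crop shows it clear of the bottle. Moving it to the back compartment.

Emit:
apply_moves(moves=[[[0.004,0.024,0],-1.4],[[0.003,0.025,0],-1.3],[[0.003,0.025,0],-1.4],[[0.002,0.025,0],-1.3],[[0,0,0],0]])

```text
time_s: 34.4
tcp_pos: [0.5151, -0.035, 0.0699]
ee_rot: [[-0.082, -0.997, -0.009], [-0.997, 0.082, -0.0], [0.001, 0.009, -1.0]]
wrist_force: [-0.8, 0.8, -1.9]
gripper_width: 0.55
gripper_force: 29.9
```

Emit:
apply_moves(moves=[[[0,0,0.015],0],[[0,0,0.015],0],[[0,0,0.01],0],[[0,0,0],0],[[0,0,0],0]])

```text
time_s: 34.82
tcp_pos: [0.5216, -0.0345, 0.0307]
ee_rot: [[-0.081, -0.997, -0.002], [-0.997, 0.081, -0.001], [0.001, 0.002, -1.0]]
wrist_force: [0.1, -0.4, -2.1]
gripper_width: 0.551
gripper_force: 29.9
```

Emit:
apply_moves(moves=[[[0,-0.002,0.003],0],[[0,0,0.002],0],[[0,0,0.001],0],[[0,0,0],0],[[0,0,0],0]])

```text
time_s: 35.23
tcp_pos: [0.524, -0.0345, 0.0258]
ee_rot: [[-0.081, -0.997, 0.0], [-0.997, 0.081, 0.0], [-0.0, -0.0, -1.0]]
wrist_force: [-0.6, 0.9, -1.4]
gripper_width: 0.55
gripper_force: 29.9
```

Emit:
apply_moves(moves=[[[0,0,0.001],0],[[0,0,0],0],[[0,0,0.001],0],[[0,0,0],0]])

```text
time_s: 35.57
tcp_pos: [0.5238, -0.0345, 0.0235]
ee_rot: [[-0.081, -0.997, -0.0], [-0.997, 0.081, 0.0], [0.0, 0.0, -1.0]]
wrist_force: [-0.4, 0.3, -2.5]
gripper_width: 0.551
gripper_force: 29.9
```

Emit:
apply_moves(moves=[[[0,0,0.001],0],[[0,0,0],0],[[0,0,0.001],0],[[0,0,0],0]])

```text
time_s: 35.9
tcp_pos: [0.524, -0.0345, 0.0223]
ee_rot: [[-0.081, -0.997, 0.0], [-0.997, 0.081, -0.0], [0.0, -0.0, -1.0]]
wrist_force: [-2.0, -0.6, 3.2]
gripper_width: 0.547
gripper_force: 29.9
```

Emit:
apply_moves(moves=[[[0,0,0],0],[[0,0,0],0],[[0,0,0],0],[[0,0,0],0]], hand=0.075)

```text
time_s: 36.23
tcp_pos: [0.5241, -0.0345, 0.0215]
ee_rot: [[-0.081, -0.997, 0.0], [-0.997, 0.081, 0.0], [-0.0, -0.0, -1.0]]
wrist_force: [-0.5, -0.8, 0.2]
gripper_width: 0.766
gripper_force: 0.0
```

Emit:
apply_moves(moves=[[[0,0,-0.015],0],[[0,0,-0.035],0],[[0,0,-0.035],0],[[0,0,-0.035],0],[[0,0,0],0]])

```text
time_s: 36.65
tcp_pos: [0.5287, -0.0341, 0.1489]
ee_rot: [[-0.079, -0.997, 0.015], [-0.997, 0.079, 0.001], [-0.002, -0.015, -1.0]]
wrist_force: [1.3, 0.0, 0.3]
gripper_width: 0.86
gripper_force: 0.0
```

Run:
```python
from meas import *
st(); plan([(.5322,-.2885,.14,174.2,40)])
```

```text
36.65 [ 0.5287 -0.0341  0.1489] yaw 175.45 J [ 13.9  16.3 -19.7   0.2 -53.2 -18.6] F [1.3 0.  0.3] 0.8598004413291953 0.0
-> (0.5322, -0.2885, 0.14, 174.2, 40)
   [[[0.0362, -0.0034, 0.0013], 0.18], [[0.0362, -0.0035, 0.0013], 0.18], [[0.0362, -0.0036, 0.0013], 0.18], [[0.0362, -0.0037, 0.0013], 0.18], [[0.0361, -0.0038, 0.0013], 0.18]]
   [[[0.0361, -0.0039, 0.0013], 0.18], [[0.0361, -0.0041, 0.0013], 0.18]]
```

Emit:
apply_moves(moves=[[[0.037,-0.004,0],0.2],[[0.037,-0.004,0],0.2],[[0.037,-0.004,0],0.2],[[0.037,-0.004,0],0.2],[[0.037,-0.004,0],0.2]])

```text
time_s: 37.07
tcp_pos: [0.5274, -0.2221, 0.1414]
ee_rot: [[-0.098, -0.995, 0.0], [-0.995, 0.098, 0.0], [-0.0, -0.0, -1.0]]
wrist_force: [0.2, -0.2, -0.4]
gripper_width: 0.861
gripper_force: 0.0
```

Emit:
apply_moves(moves=[[[0.037,-0.004,0],0.2],[[0.037,-0.004,0],0],[[0,0,0],0],[[0,0,0],0],[[0,0,0],0]])

```text
time_s: 37.48
tcp_pos: [0.5277, -0.2948, 0.1409]
ee_rot: [[-0.103, -0.995, -0.001], [-0.995, 0.103, 0.001], [-0.0, 0.001, -1.0]]
wrist_force: [-0.2, 0.4, 0.2]
gripper_width: 0.86
gripper_force: 0.0
```

Run:
```python
from meas import *
st(); 
P={c:imaging.capture(c) for c in("wrist","top")}
for c,n,z in(("wrist","cut_salami",.038),("top","whole_salami",.026),("top","whole_cheese",.048)):
  for m in models.cut_out(P[c],n)[:3]:
    ct=max(cv2.findContours(m["region"].astype(np.uint8),0,1)[0],key=cv2.contourArea)[:,0]
    rc=cv2.minAreaRect((np.array([onz(P[c],q,z)[:2] for q in ct])*1000).astype(np.float32)); print(n,c,np.round(rc[0],1),np.round(rc[1],1),round(rc[2],1),round(m["confidence"],2))
```

```text
37.4833 [ 0.5277 -0.2948  0.1409] yaw 174.1 J [-13.9  24.   -9.   -0.  -57.1   8. ] F [-0.2  0.4  0.2] 0.8597731873688572 0.0
cut_salami wrist [ 532.9 -283.5] [86.4 49.3] 86.1 0.72
whole_salami top [525.6   0.4] [152.6  52. ] 84.7 0.66
whole_cheese top [662.7 441.4] [72.5 63.6] 46.5 0.89
whole_cheese top [498.5 272.1] [59.6 65.2] 0.4 0.86
whole_cheese top [736.8 299. ] [67.7 58.2] 45.7 0.8
```

Emit:
apply_moves(moves=[[[0,-0.003,0.035],0],[[0,-0.002,0.035],0],[[0,0,0.025],0],[[0,0,0.012],0],[[0,0,0],0]])

```text
time_s: 38.15
tcp_pos: [0.5308, -0.2939, 0.0311]
ee_rot: [[-0.101, -0.995, -0.007], [-0.995, 0.101, 0.002], [-0.002, 0.007, -1.0]]
wrist_force: [-0.6, 0.3, 0.5]
gripper_width: 0.859
gripper_force: 0.0
```

Emit:
apply_moves(moves=[[[0,0,0],0],[[0,0,0],0],[[0,0,0],0],[[0,0,0],0],[[0,0,0],0]], hand=0.03)

```text
time_s: 38.57
tcp_pos: [0.5334, -0.2956, 0.0357]
ee_rot: [[-0.102, -0.995, 0.002], [-0.995, 0.102, -0.0], [0.0, -0.002, -1.0]]
wrist_force: [0.1, 0.3, 0.4]
gripper_width: 0.568
gripper_force: 0.4
```

Emit:
apply_moves(moves=[[[0,0,0],0],[[0,0,0],0]])

```text
time_s: 38.73
tcp_pos: [0.5333, -0.2956, 0.0356]
ee_rot: [[-0.102, -0.995, 0.001], [-0.995, 0.102, -0.0], [0.0, -0.001, -1.0]]
wrist_force: [-0.7, 1.6, 5.2]
gripper_width: 0.548
gripper_force: 29.9
```

Run:
```python
from meas import *
st(); s=r.sense()["tcp_pos"]; plan([(.615,-.027,.155,175.4,40)],start=(s[0],s[1],.155,174.1))
```

```text
38.7333 [ 0.5333 -0.2956  0.0356] yaw 174.15 J [-13.8  31.3 -14.4   0.  -44.3   7.9] F [-0.7  1.6  5.2] 0.54764855362155 29.87111078839007
-> (0.615, -0.027, 0.155, 175.4, 40)
   [[[-0.0345, -0.0067, -0.0], -0.16], [[-0.0344, -0.0068, -0.0], -0.16], [[-0.0344, -0.0069, -0.0], -0.16], [[-0.0344, -0.007, -0.0], -0.16], [[-0.0344, -0.0071, -0.0], -0.16]]
   [[[-0.0344, -0.0072, -0.0], -0.16], [[-0.0343, -0.0073, -0.0], -0.16], [[-0.0343, -0.0074, -0.0], -0.16]]
```

Emit:
apply_moves(moves=[[[0,0,-0.015],0],[[0,0,-0.035],0],[[0,0,-0.035],0],[[0,0,-0.035],0],[[-0.034,-0.007,0],-0.2]])

```text
time_s: 39.15
tcp_pos: [0.5467, -0.2675, 0.1625]
ee_rot: [[-0.103, -0.995, 0.014], [-0.995, 0.103, -0.007], [0.005, -0.014, -1.0]]
wrist_force: [2.2, 0.1, 0.7]
gripper_width: 0.547
gripper_force: 29.9
```

Emit:
apply_moves(moves=[[[-0.0345,-0.007,0],-0.2],[[-0.0345,-0.007,0],-0.2],[[-0.0345,-0.007,0],-0.2],[[-0.0345,-0.007,0],-0.2],[[-0.0345,-0.007,0],-0.2]])

```text
time_s: 39.57
tcp_pos: [0.594, -0.0922, 0.1541]
ee_rot: [[-0.082, -0.997, -0.001], [-0.997, 0.082, 0.0], [-0.0, 0.001, -1.0]]
wrist_force: [0.3, -0.4, -1.5]
gripper_width: 0.552
gripper_force: 29.9
```

Emit:
apply_moves(moves=[[[-0.0345,-0.007,0],-0.1],[[-0.034,-0.007,0],0],[[0,0,0],0],[[0,0,0],0],[[0,0,0],0]])

```text
time_s: 39.98
tcp_pos: [0.6131, -0.0268, 0.1539]
ee_rot: [[-0.079, -0.997, -0.001], [-0.997, 0.079, -0.0], [0.0, 0.001, -1.0]]
wrist_force: [-0.1, 0.9, -1.8]
gripper_width: 0.552
gripper_force: 29.9
```

Emit:
apply_moves(moves=[[[0.001,-0.004,0.015],0],[[0.001,-0.003,0.02],0],[[0,-0.002,0.025],0],[[0,0,0.025],0],[[0,0,0],0]])

```text
time_s: 40.4
tcp_pos: [0.6178, -0.0315, 0.064]
ee_rot: [[-0.083, -0.996, -0.012], [-0.997, 0.083, -0.001], [0.002, 0.011, -1.0]]
wrist_force: [-2.0, 0.1, -2.4]
gripper_width: 0.55
gripper_force: 29.9
```

Emit:
apply_moves(moves=[[[0,0,0.02],0],[[0,0,0.012],0],[[0,0,0],0],[[0,0,0],0]])

```text
time_s: 40.73
tcp_pos: [0.6222, -0.0301, 0.0378]
ee_rot: [[-0.08, -0.997, -0.001], [-0.997, 0.08, -0.0], [0.001, 0.001, -1.0]]
wrist_force: [-0.1, -0.2, -0.2]
gripper_width: 0.545
gripper_force: 29.9
```

Emit:
apply_moves(moves=[[[-0.001,-0.001,0.005],0],[[-0.001,-0.001,0.004],0],[[0,0,0.002],0],[[0,0,0],0],[[0,0,0],0]])

```text
time_s: 41.15
tcp_pos: [0.6246, -0.0275, 0.0267]
ee_rot: [[-0.079, -0.997, 0.0], [-0.997, 0.079, -0.0], [0.0, -0.0, -1.0]]
wrist_force: [-1.0, 0.8, -1.7]
gripper_width: 0.551
gripper_force: 29.9
```

Emit:
apply_moves(moves=[[[0,0,0.001],0],[[0,0,0],0],[[0,0,0.001],0],[[0,0,0],0]])

```text
time_s: 41.48
tcp_pos: [0.6245, -0.0275, 0.0245]
ee_rot: [[-0.079, -0.997, -0.0], [-0.997, 0.079, 0.0], [0.0, 0.0, -1.0]]
wrist_force: [-0.4, -0.1, -1.8]
gripper_width: 0.55
gripper_force: 29.9
```

Emit:
apply_moves(moves=[[[0,0,0.001],0],[[0,0,0],0],[[0,0,0.0007],0],[[0,0,0],0]])

```text
time_s: 41.82
tcp_pos: [0.6247, -0.0276, 0.0237]
ee_rot: [[-0.079, -0.997, 0.0], [-0.997, 0.079, -0.0], [0.0, -0.0, -1.0]]
wrist_force: [-2.0, 0.1, 4.2]
gripper_width: 0.548
gripper_force: 29.9
```

Emit:
apply_moves(moves=[[[0,0,0],0],[[0,0,0],0],[[0,0,0],0],[[0,0,0],0]], hand=0.068)

```text
time_s: 42.15
tcp_pos: [0.6246, -0.0275, 0.0226]
ee_rot: [[-0.08, -0.997, -0.0], [-0.997, 0.08, 0.0], [-0.0, 0.0, -1.0]]
wrist_force: [0.4, -0.2, -0.9]
gripper_width: 0.742
gripper_force: 0.0
```

Emit:
apply_moves(moves=[[[0,0,-0.01],0],[[0,0,-0.02],0],[[0,0,-0.03],0],[[0,0,-0.035],0],[[0,0,-0.03],0]])

```text
time_s: 42.57
tcp_pos: [0.6249, -0.0277, 0.1505]
ee_rot: [[-0.079, -0.997, 0.001], [-0.997, 0.079, -0.0], [0.0, -0.001, -1.0]]
wrist_force: [0.9, 0.2, 0.5]
gripper_width: 0.781
gripper_force: 0.0
```

Emit:
apply_moves(moves=[[[0.02,0.03,0],0],[[0.02,0.035,0],0],[[0.02,0.035,0],0],[[0.02,0.035,0],0],[[0,0,0],0]])

```text
time_s: 42.98
tcp_pos: [0.4758, -0.0984, 0.1478]
ee_rot: [[-0.083, -0.997, -0.006], [-0.997, 0.083, 0.001], [-0.0, 0.006, -1.0]]
wrist_force: [0.2, 0.7, 0.7]
gripper_width: 0.776
gripper_force: 0.0
```

Emit:
apply_moves(moves=[[[0.035,0,0],0],[[0.035,0,0],0],[[0.035,0,0],0],[[0.035,0,0],0],[[0,0,0],0]])

```text
time_s: 43.4
tcp_pos: [0.4724, -0.2405, 0.1485]
ee_rot: [[-0.085, -0.996, 0.001], [-0.996, 0.085, -0.001], [0.001, -0.001, -1.0]]
wrist_force: [0.8, 0.8, -0.1]
gripper_width: 0.78
gripper_force: 0.0
```

Run:
```python
from meas import *
st(); 
P=imaging.capture("top")
for n,z in(("cut_salami",.026),("whole_salami",.026),("whole_cheese",.048),("half_cheese",.048)):
  for m in models.cut_out(P,n)[:3]:
    ct=max(cv2.findContours(m["region"].astype(np.uint8),0,1)[0],key=cv2.contourArea)[:,0]
    rc=cv2.minAreaRect((np.array([onz(P,q,z)[:2] for q in ct])*1000).astype(np.float32)); print(n,np.round(rc[0],1),np.round(rc[1],1),round(rc[2],1),round(m["confidence"],2))
cv2.imwrite("pics/t9.png",cv2.resize(P["frame"][110:290,130:520],(780,360),interpolation=2))
```

```text
43.4 [ 0.4724 -0.2405  0.1485] yaw 175.15 J [ -9.4  16.7 -19.1   0.1 -54.1   4.5] F [ 0.8  0.8 -0.1] 0.7804064522420442 0.0
cut_salami [623.8 -12.7] [86.8 49.3] 86.3 0.87
whole_salami [525.1   4.8] [137.9  49.2] 84.4 0.92
whole_salami [729.8 184.6] [84.3 53.2] 22.4 0.67
whole_cheese [735.7 299.9] [67.4 61.8] 47.5 0.74
whole_cheese [542.2 441.4] [60.2 70.4] 0.5 0.74
whole_cheese [662.8 441.1] [71.  57.7] 64.1 0.63
half_cheese [599.1 276.1] [35.7 65.7] 0.5 0.59
```

View pics/t9.png

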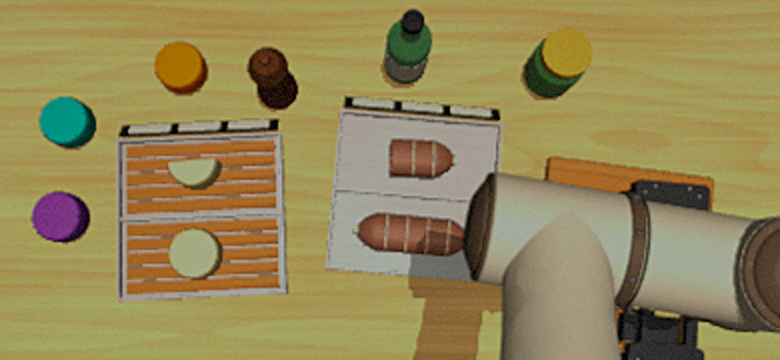

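The final view shows the half cheese in front at (195,172), the whole cheese behind it at (195,252), the cut salami in front at (420,158) and the whole salami behind it at (412,235). Each sits near the middle of its compartment, the bystanders haven't moved and the board is empty. Handing in.

```bash
python3 -c "
from station import r
print(r.finish_job())"
```

```text
the job is handed in; nothing more can be done
None
```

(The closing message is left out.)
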